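Set up a spring impact tester

TASK

Set up the spring impact tester for the next shot: draw the hammer arm back until it hooks on its hair-trigger catch and leave it cocked, then lay the dark test stick across the two ledges, centred and flush against both anvil faces; the hammer must not go off onto it. Then take the hand scanner, hold it steady for a second or two with its window 5 to 15 cm in front of the barcode on the job card, pointing squarely at it, and put it back flat on its charging pad, along the pad. Lay every pale spare stick in a notch of its own in the wooden rack; leave the calliper, the wax tin and the tape measure where they are.

Things in the scene. Friction and masses are not known exactly. Their poses are not given: they have to be found in the camera images.
- tester: dark green base plate of the impact tester, fixed, 12 mm thick. Origin at table level on the vertical pivot axis of the hammer arm (steel column with coil spring, hub up to z 75 mm); z up. The plate reaches from the pivot 210 mm to -x (y -50..40 mm) and 225 mm to -y (x -110..40 mm).
- seat (a point): centre of a well laid test stick: tester x -140, y -17, z 37 mm, tester's axes. The stick lies along x on two 24 mm ledges (tops at z 30 mm, centred 45 mm either side of here, y -32 to -10 mm; 66 mm free between for a finger), its +y side against both upright anvil faces (at y -10 mm, up to z 52 mm)
- hammer (a joint): hammer arm angle, rad. 0: at rest, arm along the tester's -x, its head filling the seat. Grows as the arm is drawn anticlockwise (seen from above) towards the tester's -y. Let go early, it snaps back. The catch snaps in by itself at about 1.21; eased back, the arm rests hooked at 1.19; end of travel 1.3. Spring moment 0.3 N m at 0, 1.3 at 1.2 (9 N at the knob). Arm bar 20 mm wide, z 58 to 66 mm
- hammer_knob (a point): centre of the black round draw knob on the arm: 22 mm across, grip it at z 77 to 96 mm (here 88, top 102 mm); it moves with the arm on a circle of 140 mm about the pivot
- sear (a joint): catch angle, rad. 0: closed (light spring). The passing pin of the arm pushes it open to about 0.16 and it snaps shut behind the pin. With the arm hooked, about 2 N on the red trigger open it (0.1 rad is enough) and the hammer fires
- trigger (a point): red upright trigger tab of the catch, 16 x 4 mm, top at z 67 mm; do not touch it. The whole catch lies below z 67 mm, 25 to 90 mm from the knob of the hooked arm, on its outer side
- stick_test: the dark wooden test stick, 110 x 14 x 14 mm, 20 g; origin at its centre, x along its length, any long face may be up
- stick_1: pale wooden spare stick, 110 x 14 x 14 mm, 20 g (two or three are present); origin at its centre, x along its length, any long face may be up
- stick_2: pale wooden spare stick, 110 x 14 x 14 mm, 20 g (two or three are present); origin at its centre, x along its length, any long face may be up
- stick_3: pale wooden spare stick, 110 x 14 x 14 mm, 20 g (two or three are present); origin at its centre, x along its length, any long face may be up
- rack: wooden rack, fixed: two notched rails along y, 12 mm thick, at x -34 and +34 mm, 154 mm long, 42 mm high; three notches in each, 24 mm wide, at y +50, 0, -50 mm, floor at z 32 mm. A stick lies along x across both rails in a pair of notches, its middle free. Origin at the centre of the underside
- rack_notch0 (a point): centre of a stick that lies in notch 0 of the rack (rack y 50 mm, z 39 mm)
- rack_notch1 (a point): centre of a stick that lies in notch 1 of the rack (rack y 0 mm, z 39 mm)
- rack_notch2 (a point): centre of a stick that lies in notch 2 of the rack (rack y -50 mm, z 39 mm)
- scanner: hand-held bar code scanner, grey bar with black ends, 138 x 40 x 32 mm, 0.12 kg, 36 mm wide and 30 mm high where it is gripped (middle). Origin at the centre of its underside, x along it, its red window at the +x end, z up; it looks along +x from 16 mm above the underside
- scan_window (a point): centre of the scanner's window (70 mm along x from the scanner's origin, 16 mm up)
- pad: black flat charging pad of the scanner, fixed, 160 x 70 x 4 mm, origin at the centre of its underside, x along it; the scanner lies on it along x, either way round
- card_stand: upright job card on a stand, fixed, 110 mm wide, 160 mm high; origin under the card, x points away from the card's printed face, into the card (the face looks to -x)
- label (a point): centre of the barcode on the card's face, 120 mm above the table, 50 x 30 mm
- calliper: calliper lying flat, 67 x 220 x 15 mm, bystander; origin at the centre of the underside
- wax_tin: round blue tin, 70 mm across, 34 mm high, bystander; origin at the centre of the underside
- tape_measure: yellow tape measure, 72 x 86 x 34 mm, bystander; origin at the centre of the underside
Things that resemble listed ones, but are neither listed nor needed, are in the scene too. Leave any blue look-alike of the stick_2 alone.

How it is judged:
On the way, in this order (a step that is already met when the one before it is completed fails the run):
1. the hammer arm is hooked on its catch and the gripper has left the knob (value of joint hammer between 1.15 and 1.25 rad and value of joint sear below 0.06 rad and distance between the grasp point and hammer_knob above 0.05 m), for 0.3 s.
2. the dark stick lies flush on both ledges, let go, the hammer still hooked (value of joint hammer between 1.15 and 1.25 rad and value of joint sear below 0.06 rad and x of stick_test in the frame of seat between -0.01 and 0.01 m and y of stick_test in the frame of seat between -0.004 and 0.003 m and z of stick_test in the frame of seat between -0.003 and 0.003 m and angle between the x axis of stick_test and the x axis of tester, either way round below 0.08 rad and distance between the grasp point and stick_test above 0.05 m), for 0.3 s.
3. the scanner is held steady in front of the barcode, aimed squarely at it (x of label in the frame of scanner between 0.12 and 0.22 m and y of label in the frame of scanner between -0.015 and 0.015 m and z of label in the frame of scanner between 0.004 and 0.028 m and angle between the x axis of scanner and the x axis of card_stand, either way round below 0.3 rad and linear speed of scanner below 0.03 m/s), for 0.7 s.
At the end, for the whole second after the job is handed in: hammer 1.15 to 1.25 rad, sear < 0.06; dark stick at the seat: 10 mm lengthways, 4 mm off flush, 3 mm height, 0.08 rad; scanner flat on its pad within 25 mm and 0.3 rad (either way round); every spare stick at rest down in a notch, 20 mm of the middle, 0.2 rad (value of joint hammer between 1.15 and 1.25 rad and value of joint sear below 0.06 rad and x of stick_test in the frame of seat between -0.01 and 0.01 m and y of stick_test in the frame of seat between -0.004 and 0.003 m and z of stick_test in the frame of seat between -0.003 and 0.003 m and angle between the x axis of stick_test and the x axis of tester, either way round below 0.08 rad and horizontal distance between scanner and pad below 0.025 m and z of scanner in the frame of pad between 0.001 and 0.008 m and angle between the x axis of scanner and the x axis of pad, either way round below 0.3 rad and angle between scanner's own z axis and vertical below 0.1 rad and x of stick_1 in the frame of rack between -0.02 and 0.02 m and y of stick_1 in the frame of rack between -0.06 and 0.06 m and z of stick_1 in the frame of rack between 0.035 and 0.043 m and angle between the x axis of each of stick_1, stick_2, stick_3 and the x axis of rack, either way round below 0.2 rad and linear speed of each of stick_1, stick_2, stick_3 below 0.02 m/s and x of stick_2 in the frame of rack between -0.02 and 0.02 m and y of stick_2 in the frame of rack between -0.06 and 0.06 m and z of stick_2 in the frame of rack between 0.035 and 0.043 m and x of stick_3 in the frame of rack between -0.02 and 0.02 m and y of stick_3 in the frame of rack between -0.06 and 0.06 m and z of stick_3 in the frame of rack between 0.035 and 0.043 m); the robot touches nothing.
It fails at once if the hammer is fired while the test stick lies in the seat (value of joint hammer below 0.9 rad and distance between stick_test and seat below 0.02 m).
It fails at once if the calliper, the wax tin or the tape measure is shifted by more than 30 mm (distance of any of calliper, wax_tin, tape_measure from where it was at the start of the episode above 0.03 m).
Of stick_1, stick_2, stick_3 only 2 to 3 are there at a start; the rules pass over those that are not, and their reading is None.
At some moment in a run one of stick_1, stick_2, stick_3 may be knocked a few centimetres aside while the robot is not near it.
Once in a run the grip may slacken for a moment while it holds something.
It also fails if it takes over 210 s, if anything falls off the work surface, if the arm or the gripper's body presses on something with over 40 N, if the wrist force passes 120 N, or if a joint passes its speed limit or range.

ROBOT

A 6-joint arm with a two-finger parallel gripper is mounted at the origin on a cart in front of the work surface, level with it; the furniture and walls round the work are solid. World frame = base frame: x ahead of the robot, y to its left, z up, the work surface at z = 0. Lengths are in m, angles in rad, forces in N, time in s.
With the tool pointing down it reaches from about 0.375 to 0.975 m from the base axis. Payload 3.8 kg.
Tool frame: the origin (TCP) lies at the very end of the fingers, on their centre line; the grasp point (between the pads) lies 19 mm behind it; z points along the fingers, y is the line along which they close (so a half turn about z gives the same grasp; the last joint's range is limited). The gripper opens to 85 mm and grips with 20 to 120 N. Pads are 22 mm wide; open, the fingers measure 114 mm over their backs; the gripper's body (76 mm by 85 mm) begins 54 mm behind the grasp point. The pads swing forward as they close: fully open they stand 13 mm farther back than shut.
Start: joints at [-1.192, 0.264, 1.604, -0, 1.274, -0.037], TCP at [0.273, -0.617, 0.204] pointing down, gripper open.
Joint ranges: [-2.63, 2.63], [-0.94, 2.18], [0.31, 2.57], [-1.31, 4.45], [0, 2.66], [-2.55, 2.55]. Speed limits (rad/s): [2.57, 2.57, 3.14, 3.14, 3.14, 3.14].

INTERFACE

Orientations are given as a rotation vector (axis times angle).
In Python, from workcell import monitor, viewer, job gives the robot as it stands. The module is installed in compiled form; this text tells all that it offers.
- The arm moves only by the tool step_arm, never from a script. Its argument "series" is one flat list of numbers, 4 for each row, row after row: the shift along the tool's x, y, z in m, then the turn about the tool's z in rad. A call has 1 to 8 rows; each row is the pose to reach, as a shift and turn from the pose commanded when the call began, along the tool's axes at that moment; what a row does not reach only later rows make up. A row lasts 1/8 s, in which the tool goes at most 62.5 mm and 10.7 degrees, less where a joint would pass 70% of its speed; a pose out of reach is approached as far as the arm can. A call with a gripper value outside its range is refused whole. "gripper" is the opening, from 0 (shut) to 1 (fully open), set as the call begins (left out, the last holds). The fingers move at their own pace and stop on an object; "newtons" is the grip in N (left out, the last holds). Time passes only in rows, so rows that repeat a pose let the fingers close. It gives the time, the measured TCP pose, the force, the opening and the grip force at its end, in the units of the state.
- monitor.read_state(): the state, without advancing time (a new reading comes with each control period).
- viewer.read_camera(name): name is "scene" or "top"; returns a dict with "image" (420x560x3 uint8, red, green, blue), "intrinsics" (3x3 intrinsics, pixels), "T" (4x4, takes a point from camera to world coordinates). Camera axes: x right, y up, looking along -z (the intrinsics and any distortion apply to the point x, -y, -z); pixel columns grow to the right and rows downward; lengths in m; the calibration is good to about 2 mm. A picture is of the moment at which its call begins. There is no depth.
- job.finish_job(): hands the job in; it is judged then, once.
Trained networks look in a picture, given as the dict that the camera call returned (one of the last four; its "shot" number tells which), for a name from the list of things; names that differ only in an ending like _2 or _b are one class to them, and where a whole thing is asked for, a point or a joint stands for the part that bears it (a point fixed in the world has none). Each returns a list of dicts, best first, with "score" (0 to 1); they miss things now and then, are a little off and sometimes report something else, mostly with a low value. They report only what shows in the picture. A call takes as long as a camera call. They do not tell look-alikes from the thing itself.
- viewer.boxes_of(picture, label): "extent" ([centre column, centre row, width, height] in pixels, round what is visible of it).
- viewer.spot_point(picture, label): "point" ([column, row] in pixels: a listed point, or the origin of a listed thing).
The state is a dict: "time": time; "q": joint angles; "joint_vel": joint speeds; "joint_torque": joint torques, N m; "tool_pos": TCP position; "tcp_rot": TCP orientation; "wrist_force": force on the tool from outside, world axes, zero at the start; "torque": the same for the moment, N m; "width": opening from 0.0 (shut) to 1.0 (fully open); "grip_force": force on a finger pad.
Only numpy, scipy, OpenCV 4.12 (cv2) and the standard library are available. Lean on these libraries where they do the work, as an engineer would, in place of code of your own. Each camera call takes 0.05 s, during which the arm holds its last target. There are 200 camera calls.

## Working session

There is one attempt and no reset: what is moved stays moved. The work goes in short steps, Python scripts to look and compute and a tool call to move; the robot and the scene stay as the last step left them, time stands still between calls to the robot, and variables do not carry over. Pictures are saved under pics/ and viewed, at most 14 in all, crops included, and the job is handed in when it is done.

Besides the shell and the picture viewer there is one more tool, called after "Call:" by a JSON object that holds its "fn" and its "kwargs". step_arm: Moves the arm, as the interface text tells. Its arguments: {"type":"object","properties":{"series":{"type":"array"},"gripper":{"type":"number"},"newtons":{"type":"number"}},"required":["series"]}

```bash
mkdir -p pics; cat > h.py <<'E'
import numpy as np, cv2
from workcell import monitor, viewer, job
def ray(p,uv):
    K=np.array(p["intrinsics"]);T=np.array(p["T"])
    x=np.linalg.inv(K)@np.array([uv[0],uv[1],1.])
    d=T[:3,:3]@np.array([x[0],-x[1],-x[2]]);return T[:3,3],d
def at(p,uv,z):
    o,d=ray(p,uv);return o+d*(z-o[2])/d[2]
def proj(p,X):
    K=np.array(p["intrinsics"]);T=np.array(p["T"])
    c=T[:3,:3].T@(np.array(X)-T[:3,3]);v=K@np.array([c[0],-c[1],-c[2]]);return v[:2]/v[2]
def save(p,name,crop=None,s=1):
    im=np.array(p["image"])[:,:,::-1]
    if crop: im=im[crop[1]:crop[3],crop[0]:crop[2]]
    cv2.imwrite("pics/"+name,cv2.resize(im,None,fx=s,fy=s,interpolation=cv2.INTER_CUBIC))
E
python3 - <<'E'
from h import *
np.set_printoptions(precision=3,suppress=True)
s=monitor.read_state();print(s)
for n in("scene","top"):
    p=viewer.read_camera(n);save(p,n+"0.png",s=1.4);print(n,p["intrinsics"],p["T"],[k for k in p])
    for l in["tester","stick_1","stick_test","rack","scanner","pad","card_stand","calliper","wax_tin","tape_measure"]:
        print(l,[(np.round(d["point"]).tolist(),round(d["score"],2)) for d in viewer.spot_point(p,l)][:6])
    for l in["seat","hammer_knob","trigger","label","scan_window","rack_notch0","rack_notch1","rack_notch2"]:
        print(l,[(np.round(d["point"],1).tolist(),round(d["score"],2)) for d in viewer.spot_point(p,l)][:3])
E
```

```text
{'time': 0.0, 'q': array([-1.192,  0.265,  1.605, -0.   ,  1.274, -0.037]), 'joint_vel': array([ 0.002,  0.001,  0.002,  0.   , -0.002, -0.   ]), 'joint_torque': array([  0.001, -51.511, -36.732,   0.   ,   0.013,  -0.   ]), 'tool_pos': array([ 0.272, -0.617,  0.203]), 'tcp_rot': array([-3.072, -0.648,  0.001]), 'wrist_force': array([-0.09 , -0.615,  0.606]), 'torque': array([ 0.006, -0.023,  0.035]), 'grip_force': 0.0, 'width': 1.000953302529834}
scene [[525.241   0.    285.116]
 [  0.    525.241 217.656]
 [  0.      0.      1.   ]] [[-0.467  0.589 -0.66  -0.451]
 [-0.884 -0.309  0.351  0.526]
 [ 0.003  0.747  0.665  1.112]
 [ 0.     0.     0.     1.   ]] ['image', 'intrinsics', 'T', 'shot']
tester [([192.0, 235.0], 0.67)]
stick_1 [([248.0, 287.0], 0.75), ([274.0, 280.0], 0.67), ([154.0, 321.0], 0.62)]
stick_test [([193.0, 311.0], 0.72), ([397.0, 239.0], 0.19)]
rack [([338.0, 192.0], 0.54)]
scanner [([399.0, 239.0], 0.62)]
pad [([402.0, 240.0], 0.69)]
card_stand [([337.0, 190.0], 0.78)]
calliper [([338.0, 269.0], 0.54)]
wax_tin []
tape_measure [([338.0, 192.0], 0.45), ([379.0, 240.0
[... 782 characters left out ...]
ack [([398.0, 220.0], 0.98)]
scanner [([381.0, 274.0], 0.93), ([270.0, 161.0], 0.64)]
pad [([383.0, 269.0], 0.77), ([406.0, 191.0], 0.39)]
card_stand [([362.0, 177.0], 0.66)]
calliper [([305.0, 274.0], 0.86)]
wax_tin [([406.0, 189.0], 0.88)]
tape_measure [([144.0, 210.0], 0.72), ([251.0, 258.0], 0.5)]
seat [([215.3, 211.9], 0.89), ([206.9, 212.1], 0.43)]
hammer_knob [([204.6, 211.9], 0.8)]
trigger [([271.3, 161.7], 0.61)]
label [([371.9, 168.7], 0.96), ([266.9, 161.7], 0.48)]
scan_window [([360.6, 269.3], 0.77)]
rack_notch0 [([398.3, 218.2], 0.92), ([383.5, 221.6], 0.64)]
rack_notch1 [([398.3, 218.2], 0.92), ([383.5, 221.6], 0.64)]
rack_notch2 [([398.3, 218.2], 0.92), ([383.5, 221.6], 0.64)]
```

View pics/scene0.png

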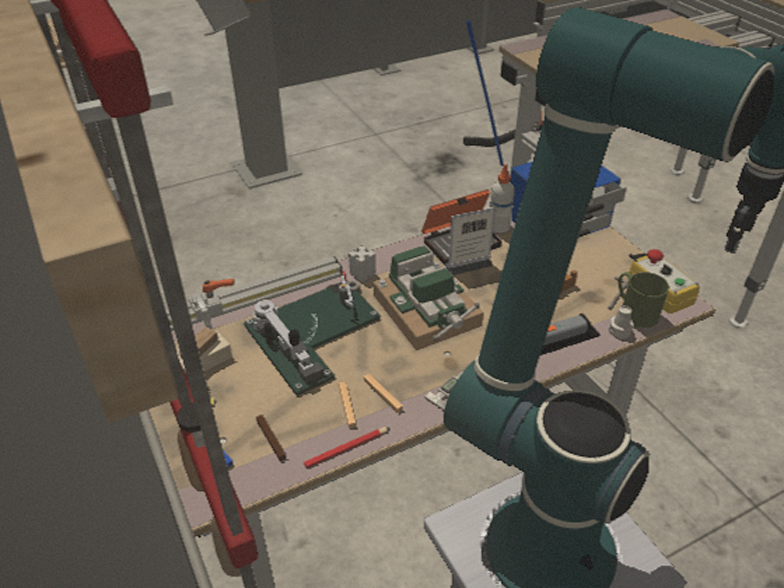

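View pics/top0.png

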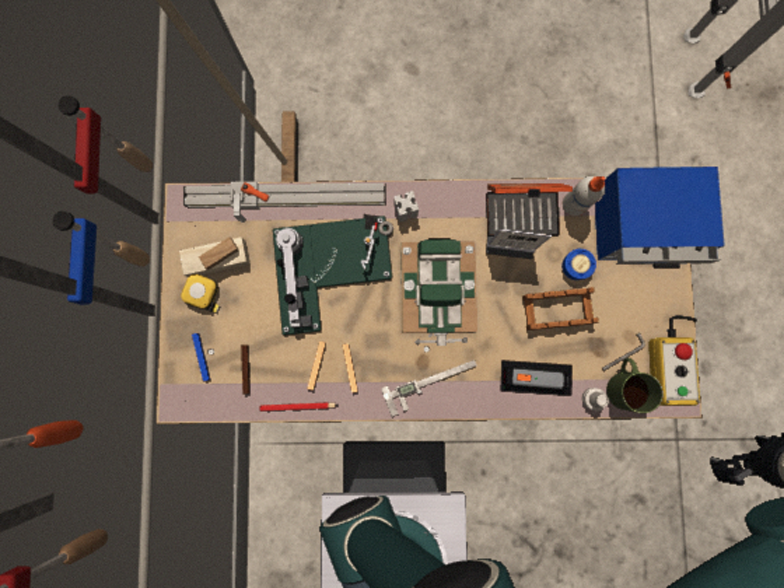

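The scene shows the tester (top view, native pixels) with its pivot at about (205,170) and its arm pointing down the image. The dark stick is at (175,264), the pale sticks at (226,262) and (250,263), and the blue look-alike at (143,255). The rack is at (400,221), the scanner on its pad at (383,270), and the card near (368,170).

Next are enlarged crops for confirmation, plus the measurements.

```bash
python3 - <<'E'
from h import *
np.set_printoptions(precision=3,suppress=True)
p=viewer.read_camera("top");q=viewer.read_camera("scene")
a=cv2.resize(np.array(p["image"])[125:305,105:445,::-1],None,fx=2.35,fy=2.35,interpolation=cv2.INTER_CUBIC)
cv2.imwrite("pics/topc.png",a)
save(q,"scc.png",(150,130,420,340),2.9)
for l,z in[("tester",0),("stick_1",.007),("stick_test",.007),("rack",0),("scanner",.004),("pad",0),("card_stand",0),("label",.12),("seat",.037),("hammer_knob",.088),("trigger",.06),("scan_window",.02),("rack_notch1",.039)]:
  for n,c in(("top",p),("sc",q)):
    print(l,n,[(at(c,d["point"],z)[:2],round(d["score"],2)) for d in viewer.spot_point(c,l) if d["score"]>.4])
# segment sticks in top image
im=np.array(p["image"]);hsv=cv2.cvtColor(im,cv2.COLOR_RGB2HSV)
for nm,(u,v) in dict(dark=(175,264),p1=(226,262),p2=(250,263),scan=(383,270)).items():
    print(nm,im[v,u],hsv[v,u],hsv[v,u+12])
E
```

```text
tester top [(array([0.722, 0.235]), 0.92)]
tester sc [(array([0.709, 0.231]), 0.74)]
stick_1 top [(array([0.455, 0.438]), 0.7), (array([ 0.405, -0.256]), 0.65), (array([ 0.571, -0.436]), 0.44), (array([0.428, 0.179]), 0.43), (array([0.436, 0.088]), 0.43)]
stick_1 sc [(array([0.421, 0.098]), 0.64), (array([0.433, 0.168]), 0.61)]
stick_test top [(array([0.438, 0.326]), 0.68)]
stick_test sc [(array([0.429, 0.329]), 0.53)]
rack top [(array([ 0.559, -0.377]), 0.87)]
rack sc []
scanner top [(array([ 0.397, -0.326]), 0.82)]
scanner sc [(array([ 0.402, -0.318]), 0.92), (array([ 0.827, -0.367]), 0.48)]
pad top [(array([ 0.395, -0.32 ]), 0.86)]
pad sc [(array([0.722, 0.235]), 0.51), (array([ 0.398, -0.342]), 0.5)]
card_stand top [(array([ 0.695, -0.275]), 0.85)]
card_stand sc [(array([ 0.692, -0.268]), 0.83)]
label top [(array([ 0.696, -0.274]), 0.6), (array([0.426, 0.16 ]), 0.54)]
label sc [(array([ 0.708, -0.281]), 0.6)]
seat top [(array([0.588, 0.198]), 0.83)]
seat sc [(array([0.587, 0.196]), 0.96), (array([0.752, 0.027]), 0.56)]
hammer_knob top [(array([0.584, 0.219]), 0.85)]
hammer_knob sc [(array([0.581, 0.212]), 0.83)]
trigger top [(array([0.733, 0.028]), 0.63)]
trigger sc [(array([0.605, 0.214]), 0.66), (array([0.72 , 0.031]), 0.42)]
scan_window top [(array([ 0.408, -0.241]), 0.77)]
scan_window sc [(array([ 0.398, -0.246]), 0.61), (array([0.691, 0.236]), 0.42)]
rack_notch1 top [(array([ 0.554, -0.335]), 0.79), (array([ 0.552, -0.37 ]), 0.61), (array([ 0.562, -0.432]), 0.59)]
rack_notch1 sc [(array([ 0.563, -0.433]), 0.51), (array([0.411, 0.175]), 0.41)]
dark [74 43 26] [ 11 165  74] [ 18  81 148]
p1 [238 187 124] [ 17 122 238] [ 17  95 188]
p2 [238 191 128] [ 17 118 238] [ 15  88 153]
scan [ 82 124  84] [ 61  86 124] [ 15  11 136]
```

View pics/topc.png

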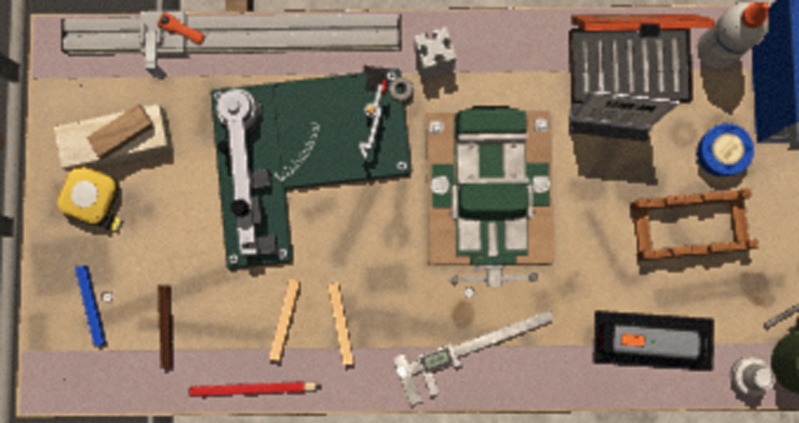

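View pics/scc.png

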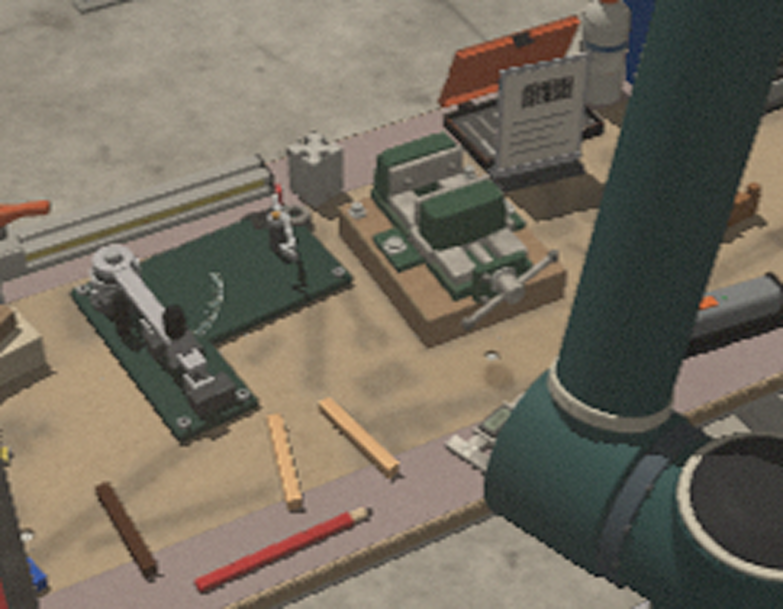

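Crops confirm the picks, in crop pixels: dark stick (165,328), pale sticks (284,322) and (341,323), while the blue stick, pencil and brown block are only look-alikes. The card faces the robot. The trigger is red, at (380,88). Now poses.

```bash
cat >> h.py <<'E'
def rects(p,lo,hi,z,amin,amax,roi):
    hsv=cv2.cvtColor(np.array(p["image"]),cv2.COLOR_RGB2HSV);m=cv2.inRange(hsv,np.array(lo),np.array(hi))
    k=np.zeros_like(m);k[roi[1]:roi[3],roi[0]:roi[2]]=255;m&=k;r=[]
    for c in cv2.findContours(m,cv2.RETR_EXTERNAL,cv2.CHAIN_APPROX_NONE)[0]:
        if amin<cv2.contourArea(c)<amax:
            w=np.array([at(p,u,z)[:2] for u in c[:,0]],np.float32);(cx,cy),(a,b),t=cv2.minAreaRect(w)
            if a<b:a,b,t=b,a,t+90
            r.append((round(cx,4),round(cy,4),round(a,3),round(b,3),round((t+90)%180-90,1)))
    return r
PALE=((10,85,205),(25,255,255)); DARK=((0,120,20),(16,255,100))
E
python3 - <<'E'
from h import *
from scipy.optimize import least_squares
np.set_printoptions(precision=4,suppress=True)
p=viewer.read_camera("top")
print("pale",rects(p,*PALE,.014,60,600,(190,235,270,290)))
print("dark",rects(p,*DARK,.014,60,600,(160,235,190,290)))
print("rack",rects(p,(5,120,60),(16,255,200),.04,60,3000,(360,195,440,245)))
print("pad",rects(p,(0,0,0),(180,255,55),.004,300,5000,(345,250,420,290)))
def pc(l): return np.array([[105+u/2.35,125+v/2.35] for u,v in l])
tp=np.array([(40,40),(-110,-225),(-110,-50),(-210,-50),(-210,40)])/1e3
w=np.array([at(p,u,.012)[:2] for u in pc([(212,90),(410,176),(287,190),(290,262),(229,270)])[:]])
tp[1]=(-110,-225) if 0 else tp[1]
def f(x):
    c,s=np.cos(x[2]),np.sin(x[2]);return (np.c_[x[0]+c*tp[:,0]-s*tp[:,1],x[1]+s*tp[:,0]+c*tp[:,1]]-w).ravel()
r=least_squares(f,[.72,.235,0]);print("tester",r.x,r.fun.reshape(-1,2)*1e3)
print("hub",at(p,pc([(236,106)])[0],.075)[:2],"knobtop",at(p,pc([(240,208)])[0],.102)[:2])
rk=pc([(638,206),(643,256),(742,193),(752,246)]);print("rackcorners",[at(p,u,.042)[:2] for u in rk])
q=viewer.read_camera("scene")
print("card top corners",[at(q,(150+u/2.9,130+v/2.9),.16)[:2] for u,v in[(500,68),(584,55)]],"foot",[at(q,(150+u/2.9,130+v/2.9),.0)[:2] for u,v in[(496,173),(583,155)]])
print("label",at(q,(150+547/2.9,130+91/2.9),.12)[:2])
E
```

```text
pale [(0.4304, 0.0955, 0.109, 0.012, 11.2), (0.4364, 0.1714, 0.107, 0.013, -14.7)]
dark [(0.4289, 0.3303, 0.104, 0.013, 1.1)]
rack [(0.555, -0.3744, 0.16, 0.082, -84.9)]
pad [(0.4029, -0.3229, 0.156, 0.067, 85.9)]
tester [0.7154 0.229  0.0961] [[ 0.1892  1.6101]
 [-0.0003 -4.2636]
 [ 0.3702  1.9842]
 [-0.8916 -3.1966]
 [ 0.3325  3.8659]]
hub [0.7136 0.2256] knobtop [0.5755 0.2142]
rackcorners [array([ 0.5789, -0.3025]), array([ 0.5126, -0.3064]), array([ 0.5945, -0.4404]), array([ 0.5241, -0.4498])]
card top corners [array([ 0.709 , -0.2233]), array([ 0.6875, -0.3182])] foot [array([ 0.7223, -0.235 ]), array([ 0.7037, -0.3439])]
label [ 0.6951 -0.2782]
```

```bash
cat >> h.py <<'E'
from scipy.spatial.transform import Rotation as Rn
def pose():
    s=monitor.read_state();R=Rn.from_rotvec(s["tcp_rot"]).as_matrix()
    return np.r_[s["tool_pos"],np.arctan2(R[1,0],R[0,0])]
def plan(wps,start=None,v=.055,w=.17,hold=2):
    """wps: (x,y,z,psi[,rows]) ; prints calls of <=8 rows in tool axes (tool vertical)"""
    c=pose() if start is None else np.array(start,float);P=[];a=c
    for i,t in enumerate(wps):
        b=np.array(t[:4],float);n=int(max(1,np.ceil(np.linalg.norm(b[:3]-a[:3])/v),np.ceil(abs(b[3]-a[3])/w),t[4] if len(t)>4 else 0))
        P+=[a+(b-a)*k/n for k in range(1,n+1)];a=b
    P+=[a]*hold
    for i in range(0,len(P),8):
        r=[]
        for t in P[i:i+8]:
            d=t-c;C,S=np.cos(c[3]),np.sin(c[3]);r+=[C*d[0]+S*d[1],S*d[0]-C*d[1],-d[2],-d[3]]
        print([round(float(x),3)+0. for x in r]);c=P[i:i+8][-1]
    print("end",np.round(a,4),"start",np.round(pose(),4))
PIV=np.array([.7145,.2265]);TY=.088
def knob(th,r=.14): a=np.pi+TY+th;return PIV+r*np.array([np.cos(a),np.sin(a)])
def tw(x,y): return PIV+Rn.from_euler("z",TY).as_matrix()[:2,:2]@np.array([x,y])
E
python3 - <<'E'
from h import *
k=knob(0)
plan([(.50,-.1,.2,.2),(*k,.16,TY),(*k,.073,TY,4)])
E
```

```text
[0.038, -0.035, 0.0, 0.02, 0.076, -0.069, 0.001, 0.039, 0.114, -0.104, 0.001, 0.059, 0.152, -0.139, 0.002, 0.078, 0.19, -0.173, 0.002, 0.098, 0.227, -0.208, 0.002, 0.118, 0.265, -0.243, 0.003, 0.137, 0.303, -0.277, 0.003, 0.157]
[0.032, -0.04, 0.0, 0.02, 0.064, -0.08, 0.001, 0.039, 0.096, -0.121, 0.001, 0.059, 0.122, -0.168, 0.008, 0.078, 0.147, -0.215, 0.015, 0.096, 0.173, -0.263, 0.021, 0.115, 0.198, -0.31, 0.028, 0.134, 0.224, -0.358, 0.035, 0.152]
[0.018, -0.051, 0.007, 0.019, 0.018, -0.051, 0.028, 0.019, 0.018, -0.051, 0.05, 0.019, 0.018, -0.051, 0.072, 0.019, 0.018, -0.051, 0.094, 0.019, 0.018, -0.051, 0.094, 0.019, 0.018, -0.051, 0.094, 0.019]
end [0.575  0.2142 0.073  0.088 ] start [ 0.2726 -0.6175  0.2044  0.4158]
```

Call:
{"fn": "step_arm", "kwargs": {"series": [0.038, -0.035, 0, 0.02, 0.076, -0.069, 0, 0.04, 0.114, -0.104, 0, 0.06, 0.152, -0.139, 0, 0.08, 0.19, -0.173, 0, 0.1, 0.227, -0.208, 0, 0.12, 0.265, -0.243, 0, 0.14, 0.303, -0.277, 0, 0.157], "gripper": 1}}

```text
time: 4.4
tool_pos: [0.4385, -0.2402, 0.2047]
tcp_rot: [3.115, 0.404, 0.001]
wrist_force: [1.0, 0.0, -0.2]
width: 0.998
grip_force: 0.0
```

Call:
{"fn": "step_arm", "kwargs": {"series": [0.032, -0.04, 0, 0.02, 0.064, -0.08, 0, 0.04, 0.096, -0.121, 0, 0.06, 0.122, -0.168, 0.008, 0.08, 0.147, -0.215, 0.015, 0.1, 0.173, -0.263, 0.021, 0.12, 0.198, -0.31, 0.028, 0.14, 0.224, -0.358, 0.035, 0.152]}}

```text
time: 5.4
tool_pos: [0.5632, 0.1635, 0.1695]
tcp_rot: [3.137, 0.167, 0.001]
wrist_force: [-0.1, -0.5, 0.3]
width: 1.001
grip_force: 0.0
```

Call:
{"fn": "step_arm", "kwargs": {"series": [0.018, -0.051, 0.007, 0.019, 0.018, -0.051, 0.007, 0.019, 0.018, -0.051, 0.007, 0.019]}}

```text
time: 5.78
tool_pos: [0.575, 0.2142, 0.1622]
tcp_rot: [3.138, 0.139, -0.001]
wrist_force: [-0.7, -0.9, -0.6]
width: 1.0
grip_force: 0.0
```

```bash
python3 - <<'E'
from h import *
print(pose());p=viewer.read_camera("scene");q=viewer.read_camera("top")
a=np.array(p["image"])[180:290,150:300,::-1];b=np.array(q["image"])[150:260,150:300,::-1]
cv2.imwrite("pics/k1.png",cv2.resize(np.hstack([a,b]),None,fx=2.6,fy=2.6,interpolation=cv2.INTER_CUBIC))
for c in(p,q): print([at(c,d["point"],.088)[:2] for d in viewer.spot_point(c,"hammer_knob")][:2])
E
```

```text
[0.57503756 0.21417096 0.16216221 0.08880882]
[array([0.57856321, 0.21434922])]
[array([0.58576353, 0.22293105]), array([ 0.3933216 , -0.29866347])]
```

View pics/k1.png

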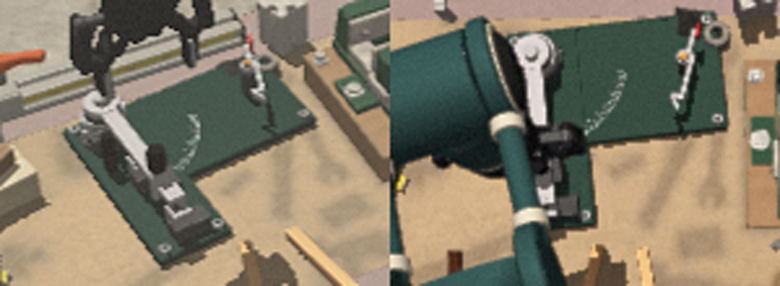

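The scene half shows the open fingers above the knob (crop (155,158)), and the knob estimate agrees to within 4 mm. Descend and grip.

Call:
{"fn": "step_arm", "kwargs": {"series": [0.003, 0, 0.03, 0, 0.003, 0, 0.06, 0, 0.003, 0, 0.089, 0, 0.003, 0, 0.089, 0]}}

```text
time: 6.48
tool_pos: [0.5759, 0.2127, 0.0708]
tcp_rot: [3.137, 0.136, -0.009]
wrist_force: [0.6, 0.4, -0.0]
width: 1.001
grip_force: 0.0
```

Call:
{"fn": "step_arm", "kwargs": {"series": [0, 0, 0, 0, 0, 0, 0, 0, 0, 0, 0, 0, 0, 0, 0, 0, 0, 0, 0, 0, 0, 0, 0, 0], "gripper": 0, "newtons": 70}}

```text
time: 7.22
tool_pos: [0.5795, 0.2151, 0.0751]
tcp_rot: [-3.138, -0.138, -0.004]
wrist_force: [-0.4, 0.1, 6.1]
width: 0.004
grip_force: 3.1
```

```bash
python3 - <<'E'
from h import *
s=pose();print(s,monitor.read_state()["width"])
r=np.linalg.norm(s[:2]-PIV);th0=np.arctan2(*(s[:2]-PIV)[::-1])-np.pi-TY;th0=(th0+np.pi)%(2*np.pi)-np.pi;print(r,th0)
plan([(*knob(t,r),s[2],TY+t-0.0) for t in np.linspace(.08,1.28,16)],start=(*knob(th0,r),s[2],s[3]),hold=1)
E
```

```text
[0.57950009 0.21510186 0.07511691 0.08791514] 0.004196940824012415
0.13548023100806675 -0.003769028548092912
[0.0, 0.011, 0.0, -0.08, 0.002, 0.022, 0.0, -0.16, 0.004, 0.033, 0.0, -0.24, 0.007, 0.043, 0.0, -0.32, 0.011, 0.053, 0.0, -0.4, 0.015, 0.063, 0.0, -0.48, 0.021, 0.072, 0.0, -0.56, 0.027, 0.081, 0.0, -0.64]
[0.0, 0.011, 0.0, -0.08, 0.002, 0.022, 0.0, -0.16, 0.004, 0.032, 0.0, -0.24, 0.007, 0.043, 0.0, -0.32, 0.011, 0.053, 0.0, -0.4, 0.015, 0.063, 0.0, -0.48, 0.021, 0.072, 0.0, -0.56, 0.027, 0.081, 0.0, -0.64]
[0.0, 0.0, 0.0, 0.0]
end [0.6872 0.0938 0.0751 1.368 ] start [0.5795 0.2151 0.0751 0.0879]
```

```bash
python3 - <<'E'
from h import *
p=viewer.read_camera("scene");q=viewer.read_camera("top")
a=np.array(p["image"])[190:270,160:260,::-1];b=np.array(q["image"])[170:250,160:260,::-1]
cv2.imwrite("pics/k2.png",cv2.resize(np.hstack([a,b]),None,fx=4,fy=4,interpolation=cv2.INTER_CUBIC))
for c,o in((p,(160,190)),(q,(60,170))): print([((proj(c,X)-o)*4).round() for X in((.5795,.2151,.075),(.5795,.2151,.102),(*PIV,.075))])
E
```

```text
[array([203., 213.]), array([199., 185.]), array([121., 106.])]
[array([594., 173.]), array([587., 169.]), array([581.,  -1.])]
```

View pics/k2.png

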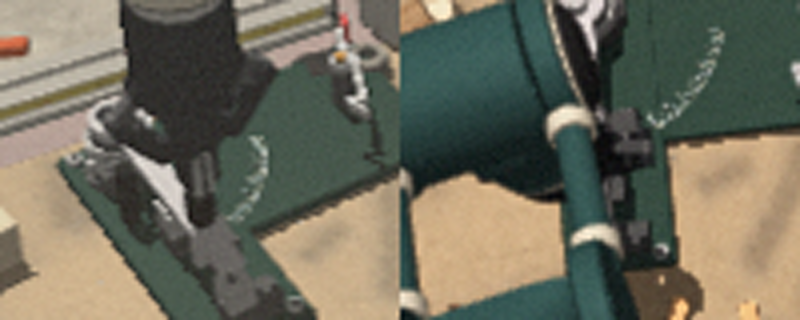

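Call:
{"fn": "step_arm", "kwargs": {"series": [0, 0, -0.04, 0, 0, 0, -0.08, 0, 0, 0, -0.12, 0, 0, 0, -0.12, 0]}}

```text
time: 7.82
tool_pos: [0.5812, 0.2156, 0.1983]
tcp_rot: [-3.136, -0.138, -0.013]
wrist_force: [0.1, -0.1, -0.4]
width: -0.004
grip_force: 0.0
```

```bash
python3 - <<'E'
from h import *
print(pose());p=viewer.read_camera("scene");q=viewer.read_camera("top")
a=np.array(p["image"])[190:270,160:260,::-1];b=np.array(q["image"])[170:250,160:260,::-1]
cv2.imwrite("pics/k3.png",cv2.resize(np.hstack([a,b]),None,fx=4,fy=4,interpolation=cv2.INTER_CUBIC))
for c,o in((p,(160,190)),(q,(60,170))): print([((proj(c,X)-o)*4).round() for X in(pose()[:3],(.5795,.2151,.102),(*PIV,.075))])
for c in(p,q): print([(at(c,d["point"],.088)[:2],d["score"]) for d in viewer.spot_point(c,"hammer_knob")][:2])
E
```

```text
[0.58119528 0.21560638 0.19833781 0.08790316]
[array([188.,  87.]), array([199., 185.]), array([121., 106.])]
[array([564., 154.]), array([587., 169.]), array([581.,  -1.])]
[(array([0.57822641, 0.20938675]), 0.61)]
[(array([0.58023064, 0.21744179]), 0.61), (array([ 0.39124382, -0.07689521]), 0.45)]
```

View pics/k3.png

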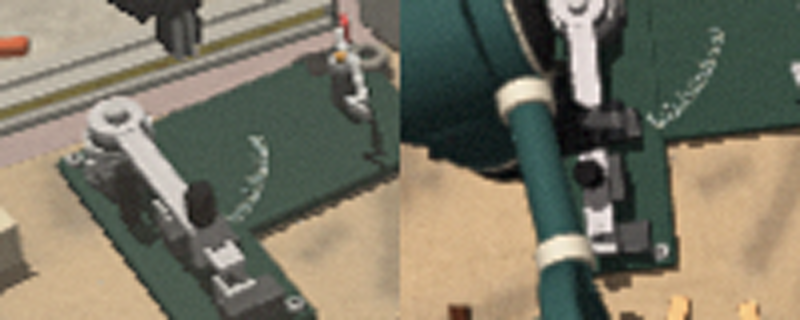

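The fingers closed on air: in the scene crop the tips show at (185,52), about 35 px above where the pose puts them at (188,87). I'll check the tip height at a free table spot.

Call:
{"fn": "step_arm", "kwargs": {"series": [-0.055, -0.022, 0, 0, -0.108, -0.044, 0, 0, -0.108, -0.044, 0.06, 0, -0.108, -0.044, 0.12, 0, -0.108, -0.044, 0.17, 0, -0.108, -0.044, 0.185, 0, -0.108, -0.044, 0.193, 0, -0.108, -0.044, 0.193, 0]}}

```text
time: 9.02
tool_pos: [0.4679, 0.2494, 0.0013]
tcp_rot: [-3.138, -0.138, -0.002]
wrist_force: [0.2, 0.5, 0.6]
width: -0.001
grip_force: 0.0
```

```bash
python3 - <<'E'
from h import *
s=monitor.read_state();print(pose(),s["wrist_force"],s["width"]);p=viewer.read_camera("scene");q=viewer.read_camera("top")
a=np.array(p["image"])[220:320,130:230,::-1];b=np.array(q["image"])[190:290,140:240,::-1]
cv2.imwrite("pics/k4.png",cv2.resize(np.hstack([a,b]),None,fx=4,fy=4,interpolation=cv2.INTER_CUBIC))
for c,o in((p,(130,220)),(q,(40,190))): print([((proj(c,X)-o)*4).round() for X in(pose()[:3],pose()[:3]+[0,0,.03])])
E
```

```text
[0.46793403 0.24941143 0.00134327 0.08773465] [0.16220894 0.46163106 0.58938297] -0.0007236170706114061
[array([346., 286.]), array([342., 257.])]
[array([645., 242.]), array([638., 241.])]
```

View pics/k4.png

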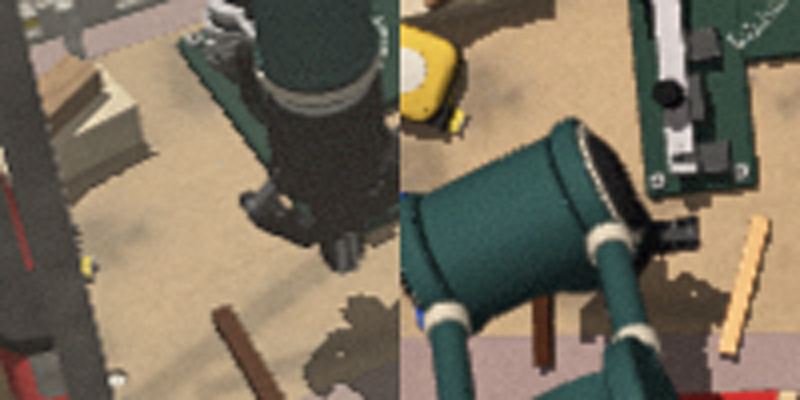

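Call:
{"fn": "step_arm", "kwargs": {"series": [0, 0, 0.004, 0, 0, 0, 0.008, 0, 0, 0, 0.012, 0, 0, 0, 0.012, 0]}}

```text
time: 9.62
tool_pos: [0.4663, 0.2487, -0.0122]
tcp_rot: [3.138, 0.138, -0.002]
wrist_force: [-0.0, 0.4, 0.3]
width: 0.002
grip_force: 0.0
```

Call:
{"fn": "step_arm", "kwargs": {"series": [0, 0, 0.004, 0, 0, 0, 0.008, 0, 0, 0, 0.012, 0, 0, 0, 0.012, 0]}}

```text
time: 10.12
tool_pos: [0.4664, 0.2487, -0.0242]
tcp_rot: [3.138, 0.138, -0.002]
wrist_force: [0.4, 0.6, 0.6]
width: 0.002
grip_force: 0.0
```

Call:
{"fn": "step_arm", "kwargs": {"series": [0, 0, 0.003, 0, 0, 0, 0.006, 0, 0, 0, 0.009, 0, 0, 0, 0.009, 0]}}

```text
time: 10.62
tool_pos: [0.4672, 0.2492, -0.027]
tcp_rot: [3.138, 0.138, -0.002]
wrist_force: [-16.0, -7.7, 45.4]
width: 0.003
grip_force: 22.4
```

Reported z is about 26 mm lower than true, with contact at about −0.026. That also fits the fingers having landed on the knob's top. From here, reported z = true z − 0.026.

```bash
python3 - <<'E'
from h import *
s=pose();s[:3]=[.467,.249,-.033]
plan([(.467,.249,.10,TY),(.578,.2143,.10,TY),(.578,.2143,.046,TY,3)],start=s)
r=.14;z=.046
print("draw");plan([(*knob(t,r),z,TY+t) for t in np.linspace(.08,1.28,16)],start=(*knob(0,r),z,TY),hold=0)
E
```

```text
[0.0, 0.0, -0.044, 0.0, 0.0, 0.0, -0.089, 0.0, 0.0, 0.0, -0.133, 0.0, 0.036, 0.015, -0.133, 0.0, 0.072, 0.03, -0.133, 0.0, 0.108, 0.044, -0.133, 0.0, 0.108, 0.044, -0.115, 0.0, 0.108, 0.044, -0.097, 0.0]
[0.0, 0.0, 0.018, 0.0, 0.0, 0.0, 0.018, 0.0, 0.0, 0.0, 0.018, 0.0]
end [0.578  0.2143 0.046  0.088 ] start [ 0.4672  0.2492 -0.027   0.088 ]
draw
[0.0, 0.011, 0.0, -0.08, 0.002, 0.022, 0.0, -0.16, 0.004, 0.033, 0.0, -0.24, 0.007, 0.044, 0.0, -0.32, 0.011, 0.055, 0.0, -0.4, 0.016, 0.065, 0.0, -0.48, 0.021, 0.074, 0.0, -0.56, 0.028, 0.084, 0.0, -0.64]
[0.0, 0.011, 0.0, -0.08, 0.002, 0.022, 0.0, -0.16, 0.004, 0.033, 0.0, -0.24, 0.007, 0.044, 0.0, -0.32, 0.011, 0.055, 0.0, -0.4, 0.016, 0.065, 0.0, -0.48, 0.021, 0.074, 0.0, -0.56, 0.028, 0.084, 0.0, -0.64]
end [0.6863 0.0894 0.046  1.368 ] start [ 0.4672  0.2492 -0.027   0.088 ]
```

Call:
{"fn": "step_arm", "kwargs": {"series": [0, 0, -0.044, 0, 0, 0, -0.089, 0, 0, 0, -0.133, 0, 0.036, 0.015, -0.133, 0, 0.072, 0.03, -0.133, 0, 0.108, 0.044, -0.133, 0, 0.108, 0.044, -0.133, 0, 0.108, 0.044, -0.133, 0], "gripper": 1}}

```text
time: 11.62
tool_pos: [0.5775, 0.2145, 0.0998]
tcp_rot: [3.138, 0.137, -0.002]
wrist_force: [0.1, -0.0, -0.5]
width: 0.995
grip_force: 0.0
```

Call:
{"fn": "step_arm", "kwargs": {"series": [0, 0, 0.018, 0, 0, 0, 0.036, 0, 0, 0, 0.054, 0, 0, 0, 0.054, 0]}}

```text
time: 12.12
tool_pos: [0.5757, 0.2139, 0.0432]
tcp_rot: [3.137, 0.138, -0.009]
wrist_force: [-0.2, -0.3, 0.3]
width: 0.999
grip_force: 0.0
```

Call:
{"fn": "step_arm", "kwargs": {"series": [0, 0, 0, 0, 0, 0, 0, 0, 0, 0, 0, 0, 0, 0, 0, 0, 0, 0, 0, 0, 0, 0, 0, 0], "gripper": 0, "newtons": 70}}

```text
time: 12.88
tool_pos: [0.5788, 0.2152, 0.0474]
tcp_rot: [-3.138, -0.138, -0.002]
wrist_force: [-1.7, 2.3, 5.5]
width: 0.228
grip_force: 68.8
```

Knob gripped (width 0.228, 69 N). Draw.

Call:
{"fn": "step_arm", "kwargs": {"series": [0.0, 0.011, 0.0, -0.08, 0.002, 0.022, 0.0, -0.16, 0.004, 0.033, 0.0, -0.24, 0.007, 0.044, 0.0, -0.32, 0.011, 0.055, 0.0, -0.4, 0.016, 0.065, 0.0, -0.48, 0.021, 0.074, 0.0, -0.56, 0.028, 0.084, 0.0, -0.64]}}

```text
time: 13.88
tool_pos: [0.6154, 0.1353, 0.0474]
tcp_rot: [-2.933, -1.12, -0.008]
wrist_force: [2.5, 8.8, 1.6]
width: 0.231
grip_force: 68.4
```

```bash
python3 - <<'E'
from h import *
s=pose();d=s[:2]-PIV;a=np.arctan2(d[1],d[0])%(2*np.pi)-np.pi-TY
st=monitor.read_state();print(s,np.linalg.norm(d),a,st["wrist_force"],st["width"],st["q"])
E
```

```text
[0.61542515 0.13534771 0.04743453 0.72940965] 0.13462751021399705 0.6557743335060869 [2.52197233 8.84769895 1.63313235] 0.2307525155647871 [0.17517596 0.31487313 1.84682525 0.00360814 0.97558166 1.01454533]
```

Call:
{"fn": "step_arm", "kwargs": {"series": [0.0, 0.011, 0.0, -0.08, 0.002, 0.022, 0.0, -0.16, 0.004, 0.033, 0.0, -0.24, 0.007, 0.044, 0.0, -0.32, 0.011, 0.055, 0.0, -0.4, 0.016, 0.065, 0.0, -0.48, 0.021, 0.074, 0.0, -0.56, 0.027, 0.082, 0.0, -0.62]}}

```text
time: 14.88
tool_pos: [0.6882, 0.0937, 0.0474]
tcp_rot: [-2.451, -1.959, -0.004]
wrist_force: [-4.6, 11.3, 8.1]
width: 0.229
grip_force: 69.1
```

```bash
python3 - <<'E'
from h import *
s=pose();d=s[:2]-PIV;a=np.arctan2(d[1],d[0])%(2*np.pi)-np.pi-TY
st=monitor.read_state();print(s,np.linalg.norm(d),a,st["wrist_force"],st["width"])
z=s[2]
print("ease");plan([(*knob(1.21),.046,TY+1.21),(*knob(1.175),.046,TY+1.175,3)],start=(*knob(1.26),.046,TY+1.26))
E
```

```text
[0.68824038 0.09372053 0.04738455 1.34842585] 0.13535123199634114 1.287547164235753 [-4.62925674 11.32037211  8.05775654] 0.22886561056604368
ease
[0.0, -0.007, 0.0, 0.05, 0.0, -0.009, 0.0, 0.062, 0.0, -0.01, 0.0, 0.073, 0.001, -0.012, 0.0, 0.085, 0.001, -0.012, 0.0, 0.085, 0.001, -0.012, 0.0, 0.085]
end [0.6721 0.0931 0.046  1.263 ] start [0.6882 0.0937 0.0474 1.3484]
```

Call:
{"fn": "step_arm", "kwargs": {"series": [0, -0.004, 0, 0.03, 0, -0.008, 0, 0.06, 0.001, -0.012, 0, 0.09, 0.001, -0.014, 0, 0.1, 0.001, -0.014, 0, 0.1]}}

```text
time: 15.5
tool_pos: [0.6806, 0.0957, 0.0475]
tcp_rot: [2.544, 1.834, 0.017]
wrist_force: [14.1, 5.6, -6.5]
width: 0.233
grip_force: 51.6
```

```bash
python3 - <<'E'
from h import *
s=pose();d=s[:2]-PIV;a=np.arctan2(d[1],d[0])%(2*np.pi)-np.pi-TY
st=monitor.read_state();print(s,a,st["wrist_force"],st["torque"]);p=viewer.read_camera("scene")
save(p,"k5.png",(200,170,300,250),6)
E
```

```text
[0.68062663 0.0956892  0.04749661 1.24926525] 1.22941262824091 [14.07960872  5.57563943 -6.4583458 ] [ 0.80866881 -1.81120819  0.47486534]
```

View pics/k5.png

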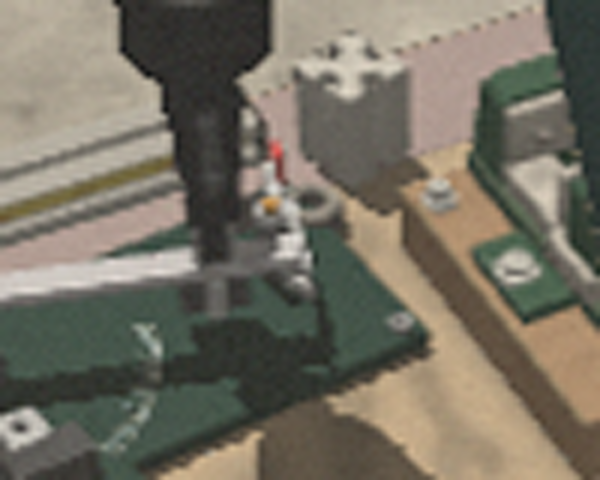

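Force reversed and the arm stopped short of the commanded angle, so it's hooked. Relax the load, open, and rise.

Call:
{"fn": "step_arm", "kwargs": {"series": [0, 0.005, 0, -0.02, 0, 0.005, 0, -0.02]}}

```text
time: 15.8
tool_pos: [0.6808, 0.0955, 0.0474]
tcp_rot: [-2.53, -1.86, -0.007]
wrist_force: [0.1, 8.3, 4.4]
width: 0.227
grip_force: 68.7
```

Call:
{"fn": "step_arm", "kwargs": {"series": [0, 0, 0, 0, 0, 0, 0, 0, 0, 0, 0, 0, 0, 0, 0, 0], "gripper": 1}}

```text
time: 16.3
tool_pos: [0.6794, 0.0922, 0.0461]
tcp_rot: [-2.532, -1.86, 0.001]
wrist_force: [0.5, 0.4, 0.3]
width: 1.0
grip_force: 0.0
```

Call:
{"fn": "step_arm", "kwargs": {"series": [0, 0, -0.03, 0, 0, 0, -0.08, 0, 0, 0, -0.13, 0, 0, 0, -0.13, 0, 0, 0, -0.13, 0]}}

```text
time: 16.92
tool_pos: [0.6793, 0.0924, 0.1763]
tcp_rot: [2.531, 1.86, -0.0]
wrist_force: [-0.0, -0.8, -0.4]
width: 1.0
grip_force: 0.0
```

```bash
python3 - <<'E'
from h import *
print(pose());p=viewer.read_camera("scene");q=viewer.read_camera("top")
for c in(p,q): print([(at(c,d["point"],.088)[:2],d["score"]) for d in viewer.spot_point(c,"hammer_knob")][:2],knob(1.19))
print(rects(q,*PALE,.014,60,600,(190,235,270,290)),rects(q,*DARK,.014,60,600,(160,235,190,290)))
a=np.array(p["image"])[170:320,150:300,::-1];b=np.array(q["image"])[150:300,130:280,::-1]
cv2.imwrite("pics/k6.png",cv2.resize(np.hstack([a,b]),None,fx=2.6,fy=2.6,interpolation=cv2.INTER_CUBIC))
E
```

```text
[0.67934345 0.09239134 0.17626454 1.26763213]
[(array([0.67773998, 0.09164328]), 0.91)] [0.67409171 0.09245833]
[(array([0.68625037, 0.09904545]), 0.53)] [0.67409171 0.09245833]
[(0.4605, 0.2612, 0.044, 0.044, -89.4)] [(0.4289, 0.3303, 0.104, 0.013, 1.1)]
```

View pics/k6.png

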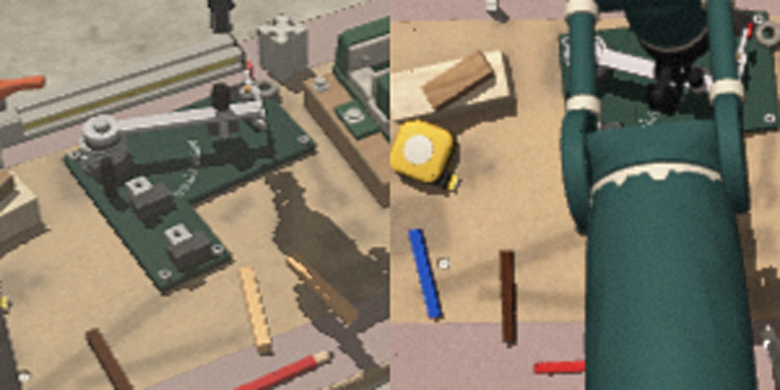

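Hammer is hooked: in the scene half the arm lies across to the catch at (250,95), and the seat blocks at (150,190) and (185,240) are free. Next, the dark stick.

```bash
python3 - <<'E'
from h import *
q=viewer.read_camera("scene")
print([(at(q,d["point"],.037)[:2],d["score"]) for d in viewer.spot_point(q,"seat")],tw(-.14,-.017))
print("blocks",[at(q,(150+u/2.6,170+v/2.6),.052)[:2] for u,v in[(146,184),(181,235)]])
plan([(.429,.3305,.10,.02),(.429,.3305,-.022,.02,6)])
E
```

```text
[(array([0.58686296, 0.19097805]), 0.86)] [0.5765358  0.19726168]
blocks [array([0.61827544, 0.21605106]), array([0.52768379, 0.21170993])]
[0.019, -0.039, 0.009, 0.156, 0.038, -0.077, 0.019, 0.312, 0.057, -0.116, 0.028, 0.468, 0.076, -0.155, 0.037, 0.624, 0.095, -0.193, 0.047, 0.78, 0.115, -0.232, 0.056, 0.936, 0.134, -0.271, 0.065, 1.092, 0.153, -0.309, 0.075, 1.248]
[0.0, 0.0, 0.02, 0.0, 0.0, 0.0, 0.041, 0.0, 0.0, 0.0, 0.061, 0.0, 0.0, 0.0, 0.081, 0.0, 0.0, 0.0, 0.102, 0.0, 0.0, 0.0, 0.122, 0.0, 0.0, 0.0, 0.122, 0.0, 0.0, 0.0, 0.122, 0.0]
end [ 0.429   0.3305 -0.022   0.02  ] start [0.6786 0.0925 0.1745 1.2678]
```

Call:
{"fn": "step_arm", "kwargs": {"series": [0.019, -0.039, 0.009, 0.156, 0.038, -0.077, 0.019, 0.312, 0.057, -0.116, 0.028, 0.468, 0.076, -0.155, 0.037, 0.624, 0.095, -0.193, 0.047, 0.78, 0.115, -0.232, 0.056, 0.936, 0.134, -0.271, 0.065, 1.092, 0.153, -0.309, 0.075, 1.248]}}

```text
time: 18.23
tool_pos: [0.429, 0.3316, 0.1007]
tcp_rot: [3.141, 0.023, -0.001]
wrist_force: [-0.2, 0.2, -0.3]
width: 0.996
grip_force: 0.0
```

Call:
{"fn": "step_arm", "kwargs": {"series": [0, 0, 0.02, 0, 0, 0, 0.041, 0, 0, 0, 0.061, 0, 0, 0, 0.081, 0, 0, 0, 0.102, 0, 0, 0, 0.122, 0, 0, 0, 0.122, 0, 0, 0, 0.122, 0]}}

```text
time: 19.23
tool_pos: [0.4306, 0.331, -0.0203]
tcp_rot: [-3.141, -0.031, -0.0]
wrist_force: [0.2, -0.4, 0.4]
width: 0.998
grip_force: 0.0
```

Call:
{"fn": "step_arm", "kwargs": {"series": [0, 0, 0, 0, 0, 0, 0, 0, 0, 0, 0, 0, 0, 0, 0, 0, 0, 0, 0, 0, 0, 0, 0, 0], "gripper": 0, "newtons": 50}}

```text
time: 19.98
tool_pos: [0.4307, 0.3311, -0.0202]
tcp_rot: [-3.141, -0.031, -0.001]
wrist_force: [0.4, 0.7, 3.7]
width: 0.145
grip_force: 50.2
```

```bash
python3 - <<'E'
from h import *
print(pose(),monitor.read_state()["width"])
E
```

```text
[ 0.43068052  0.33111635 -0.02017422  0.01983967] 0.1448862969168761
```

```bash
python3 - <<'E'
from h import *
s=[.4307,.3311,-.022,.02]
plan([(.4307,.3311,.09,.02),(.580,.188,.09,.1),(.580,.188,.010,.1,5)],start=s)
E
```

```text
[0.0, 0.0, -0.037, 0.0, 0.0, 0.0, -0.075, 0.0, 0.0, 0.0, -0.112, 0.0, 0.037, 0.037, -0.112, -0.02, 0.073, 0.073, -0.112, -0.04, 0.11, 0.11, -0.112, -0.06, 0.146, 0.146, -0.112, -0.08, 0.146, 0.146, -0.096, -0.08]
[0.0, 0.0, 0.016, 0.0, 0.0, 0.0, 0.032, 0.0, 0.0, 0.0, 0.048, 0.0, 0.0, 0.0, 0.064, 0.0, 0.0, 0.0, 0.064, 0.0, 0.0, 0.0, 0.064, 0.0]
end [0.58  0.188 0.01  0.1  ] start [ 0.4307  0.3311 -0.0202  0.0198]
```

Call:
{"fn": "step_arm", "kwargs": {"series": [0, 0, -0.037, 0, 0, 0, -0.075, 0, 0, 0, -0.112, 0, 0.037, 0.037, -0.112, -0.02, 0.073, 0.073, -0.112, -0.04, 0.11, 0.11, -0.112, -0.06, 0.146, 0.146, -0.112, -0.08, 0.146, 0.146, -0.112, -0.08]}}

```text
time: 20.98
tool_pos: [0.5814, 0.1851, 0.091]
tcp_rot: [3.137, 0.15, 0.001]
wrist_force: [-0.8, 1.1, -0.5]
width: 0.148
grip_force: 49.7
```

```bash
python3 - <<'E'
from h import *
print(pose(),monitor.read_state()["width"]);p=viewer.read_camera("scene");save(p,"s1.png",(150,180,270,270),6)
print([((proj(p,tw(-.14,-.017).tolist()+[.037])-(150,180))*6).round()])
E
```

```text
[0.58138775 0.18508915 0.09100797 0.09567134] 0.1478742871085209
[array([409., 428.])]
```

View pics/s1.png

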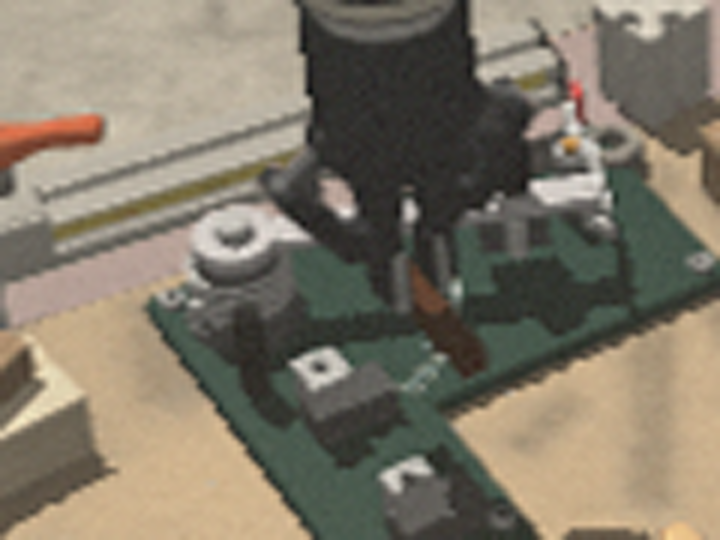

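The stick is held well, and the anvils (white tops at (320,365) and (408,470)) have their ledges on their right. Lower, then press towards +y.

Call:
{"fn": "step_arm", "kwargs": {"series": [0, 0, 0.016, 0, 0, 0, 0.032, 0, 0, 0, 0.048, 0, 0, 0, 0.064, 0, 0, 0, 0.079, 0, 0, 0, 0.079, 0, 0, 0, 0.079, 0]}}

```text
time: 21.9
tool_pos: [0.5794, 0.1878, 0.0125]
tcp_rot: [-3.137, -0.156, -0.0]
wrist_force: [0.1, -0.4, -0.0]
width: 0.147
grip_force: 50.7
```

Call:
{"fn": "step_arm", "kwargs": {"series": [0, -0.003, 0, 0, 0, -0.006, 0, 0, 0, -0.009, 0, 0, 0, -0.009, 0, 0]}}

```text
time: 22.4
tool_pos: [0.5783, 0.1971, 0.0126]
tcp_rot: [-3.138, -0.157, -0.0]
wrist_force: [-0.4, -0.5, -0.4]
width: 0.139
grip_force: 50.7
```

Call:
{"fn": "step_arm", "kwargs": {"series": [0, -0.002, 0, 0, 0, -0.004, 0, 0, 0, -0.006, 0, 0, 0, -0.006, 0, 0]}}

```text
time: 22.9
tool_pos: [0.5781, 0.1987, 0.0124]
tcp_rot: [3.131, 0.16, -0.0]
wrist_force: [2.0, -13.4, 3.0]
width: 0.143
grip_force: 50.9
```

Contact with the anvils at y≈0.198. Ease off a little and lower onto the ledges.

Call:
{"fn": "step_arm", "kwargs": {"series": [0, 0.003, 0, 0, 0, 0.003, 0.0015, 0, 0, 0.003, 0.003, 0, 0, 0.003, 0.004, 0, 0, 0.003, 0.004, 0]}}

```text
time: 23.52
tool_pos: [0.5783, 0.1987, 0.0096]
tcp_rot: [3.136, 0.159, 0.0]
wrist_force: [-1.4, -7.5, 7.8]
width: 0.139
grip_force: 51.7
```

Call:
{"fn": "step_arm", "kwargs": {"series": [0, 0, 0, 0, 0, 0, 0, 0, 0, 0, 0, 0, 0, 0, 0, 0], "gripper": 1}}

```text
time: 24.02
tool_pos: [0.5778, 0.2, 0.0081]
tcp_rot: [-3.138, -0.157, 0.001]
wrist_force: [-0.5, 0.1, -0.7]
width: 0.968
grip_force: 0.0
```

Call:
{"fn": "step_arm", "kwargs": {"series": [0, 0, -0.02, 0, 0, 0, -0.06, 0, 0, 0, -0.11, 0, 0, 0, -0.16, 0, 0, 0, -0.16, 0]}}

```text
time: 24.65
tool_pos: [0.5824, 0.2011, 0.1765]
tcp_rot: [-3.134, -0.157, -0.02]
wrist_force: [0.6, 0.9, -0.0]
width: 1.002
grip_force: 0.0
```

```bash
python3 - <<'E'
from h import *
print(pose());p=viewer.read_camera("scene");save(p,"s2.png",(160,180,260,255),7)
print("dark",rects(p,(0,90,10),(14,255,95),.044,20,600,(190,220,240,270)))
print([(at(p,d["point"],.037)[:2],d["score"]) for d in viewer.spot_point(p,"stick_test")],[(at(p,d["point"],.037)[:2],d["score"]) for d in viewer.spot_point(p,"seat")])
sc=pose();sc[2]=.175
plan([(.45,-.1,.16,.1),(.402,-.322,.10,-.0)])
E
```

```text
[0.58239334 0.20106674 0.17653323 0.09977522]
dark []
[(array([0.56283265, 0.20061444]), 0.49), (array([ 0.57172328, -0.42288487]), 0.28)] [(array([0.5869491 , 0.19901463]), 0.75), (array([ 0.64360461, -0.24220499]), 0.3)]
[-0.026, 0.048, 0.001, 0.0, -0.052, 0.095, 0.003, 0.0, -0.078, 0.143, 0.004, 0.0, -0.105, 0.19, 0.006, 0.0, -0.131, 0.238, 0.007, 0.0, -0.157, 0.285, 0.009, 0.0, -0.171, 0.329, 0.021, 0.02, -0.185, 0.372, 0.033, 0.04]
[-0.012, 0.044, 0.012, 0.02, -0.024, 0.087, 0.024, 0.04, -0.037, 0.131, 0.036, 0.06, -0.037, 0.131, 0.036, 0.06, -0.037, 0.131, 0.036, 0.06]
end [ 0.402 -0.322  0.1   -0.   ] start [0.5776 0.1996 0.1686 0.0998]
```

View pics/s2.png

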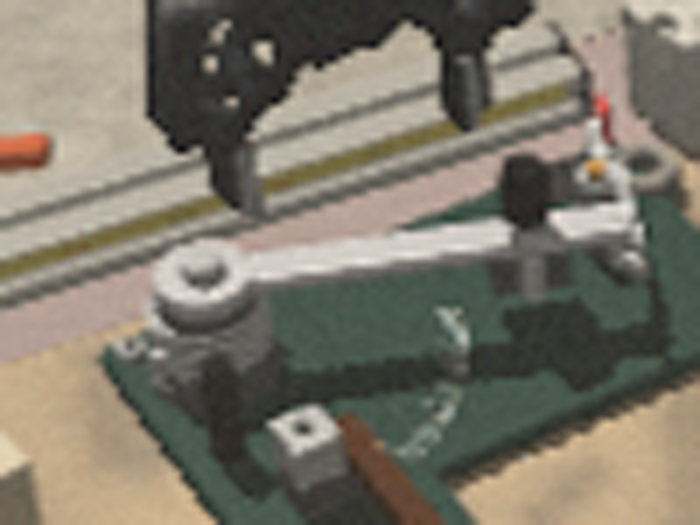

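```bash
python3 - <<'E'
from h import *
plan([(.45,-.1,.16,.8),(.403,-.322,.12,1.5)],start=(.578,.2,.168,.1),hold=1)
E
```

```text
[-0.026, 0.048, 0.001, -0.117, -0.052, 0.095, 0.003, -0.233, -0.079, 0.143, 0.004, -0.35, -0.105, 0.19, 0.005, -0.467, -0.131, 0.238, 0.007, -0.583, -0.157, 0.286, 0.008, -0.7, -0.171, 0.329, 0.016, -0.84, -0.185, 0.372, 0.024, -0.98]
[-0.044, 0.013, 0.008, -0.14, -0.087, 0.025, 0.016, -0.28, -0.131, 0.038, 0.024, -0.42, -0.131, 0.038, 0.024, -0.42]
end [ 0.403 -0.322  0.12   1.5  ] start [0.5776 0.1996 0.1686 0.0998]
```

Call:
{"fn": "step_arm", "kwargs": {"series": [-0.026, 0.048, 0.001, -0.117, -0.052, 0.095, 0.003, -0.233, -0.079, 0.143, 0.004, -0.35, -0.105, 0.19, 0.005, -0.467, -0.131, 0.238, 0.007, -0.583, -0.157, 0.286, 0.008, -0.7, -0.171, 0.329, 0.016, -0.84, -0.185, 0.372, 0.024, -0.98]}}

```text
time: 25.8
tool_pos: [0.429, -0.1897, 0.1425]
tcp_rot: [-2.689, -1.619, 0.002]
wrist_force: [0.8, -0.1, 0.2]
width: 0.999
grip_force: 0.0
```

Call:
{"fn": "step_arm", "kwargs": {"series": [-0.044, 0.013, 0.008, -0.14, -0.087, 0.025, 0.016, -0.28, -0.131, 0.038, 0.024, -0.42, -0.131, 0.038, 0.024, -0.42]}}

```text
time: 26.3
tool_pos: [0.4004, -0.3235, 0.1178]
tcp_rot: [-2.299, -2.134, 0.001]
wrist_force: [0.2, 0.4, 0.4]
width: 0.997
grip_force: 0.0
```

```bash
python3 - <<'E'
from h import *
print(pose());p=viewer.read_camera("scene");q=viewer.read_camera("top")
for z in(.044,): print("dark top",rects(q,(0,110,15),(18,255,110),z,30,600,(195,190,235,245)),"scene",rects(p,(0,90,10),(14,255,110),z,20,900,(190,220,260,285)))
print("seat",[(at(q,d["point"],.037)[:2],d["score"]) for d in viewer.spot_point(q,"seat")],[(at(c,d["point"],.037)[:2],d["score"]) for c in (p,q) for d in viewer.spot_point(c,"stick_test")])
print("pale",rects(q,*PALE,.014,60,600,(190,225,290,290)))
print("scanner",[(at(c,d["point"],.004)[:2],d["score"]) for c in(p,q) for d in viewer.spot_point(c,"scanner")])
a=np.array(p["image"])[205:275,180:270,::-1];b=np.array(q["image"])[170:240,180:270,::-1]
cv2.imwrite("pics/s3.png",cv2.resize(np.hstack([a,b]),None,fx=4.4,fy=4.4,interpolation=cv2.INTER_CUBIC))
E
```

```text
[ 0.40043546 -0.32353595  0.1178416   1.49625021]
dark top [(0.5762, 0.1986, 0.11, 0.015, 6.7)] scene [(0.5709, 0.2017, 0.117, 0.016, 5.7)]
seat [(array([0.5938155 , 0.20078898]), 0.86)] [(array([0.57316017, 0.19880845]), 0.73), (array([0.5830356 , 0.19851259]), 0.5), (array([ 0.39262393, -0.31800805]), 0.29)]
pale [(0.4316, 0.0963, 0.112, 0.018, 13.9), (0.437, 0.1723, 0.108, 0.015, -14.7)]
scanner [(array([ 0.39998414, -0.31853967]), 0.84), (array([ 0.38989879, -0.31508429]), 0.65)]
```

View pics/s3.png

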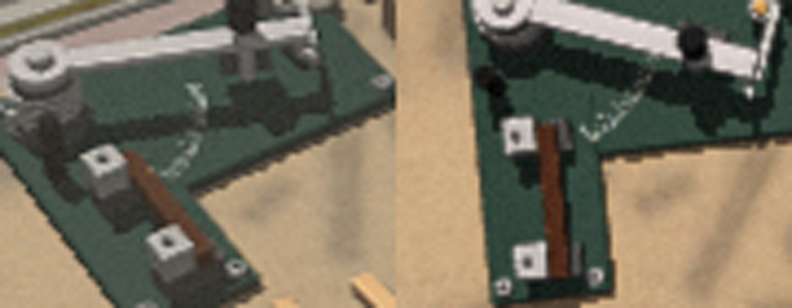

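Both views show the stick flush along both anvils and centred on the ledges to within about 2 mm, with the hammer still hooked. Now the scanner.

Call:
{"fn": "step_arm", "kwargs": {"series": [0, 0, 0.03, 0, 0, 0, 0.06, 0, 0, 0, 0.09, 0, 0, 0, 0.115, 0, 0, 0, 0.134, 0, 0, 0, 0.134, 0, 0, 0, 0.134, 0]}}

```text
time: 27.52
tool_pos: [0.4035, -0.3224, -0.0128]
tcp_rot: [2.297, 2.141, 0.0]
wrist_force: [0.4, 0.2, 0.5]
width: 1.002
grip_force: 0.0
```

Call:
{"fn": "step_arm", "kwargs": {"series": [0, 0, 0, 0, 0, 0, 0, 0, 0, 0, 0, 0, 0, 0, 0, 0, 0, 0, 0, 0, 0, 0, 0, 0], "gripper": 0, "newtons": 60}}

```text
time: 28.28
tool_pos: [0.4034, -0.323, -0.0128]
tcp_rot: [2.298, 2.14, 0.0]
wrist_force: [-0.2, -0.4, 4.9]
width: 0.409
grip_force: 62.5
```

```bash
python3 - <<'E'
from h import *
s=pose();print(s,monitor.read_state()["width"])
# label & card
q=viewer.read_camera("top");p=viewer.read_camera("scene")
print("label",[(at(c,d["point"],.12)[:2],d["score"]) for c in(p,q) for d in viewer.spot_point(c,"label")])
L=np.array([.70,-.277]);a=-.19
g=L-.17*np.array([np.cos(a),np.sin(a)])
print("scan pos",g)
z0=-.014; zs=z0+ (.12-.016)-.004   # underside at .104
print("z",zs)
c=(.403,-.322,z0,1.5)
plan([(.403,-.322,z0+.09,1.5),(*g,zs,a)],start=c)
E
```

```text
[ 0.40341232 -0.32298757 -0.01275285  1.49971489] 0.40867472650025655
label [(array([ 0.70818488, -0.26840253]), 0.76), (array([ 0.69668186, -0.27895411]), 0.79)]
scan pos [ 0.53305928 -0.24489399]
z 0.086
[0.0, 0.0, -0.045, 0.0, 0.0, 0.0, -0.09, 0.0, 0.009, 0.012, -0.091, 0.169, 0.017, 0.025, -0.092, 0.338, 0.026, 0.037, -0.093, 0.507, 0.034, 0.05, -0.094, 0.676, 0.043, 0.062, -0.095, 0.845, 0.052, 0.075, -0.096, 1.014]
[0.015, -0.001, -0.001, 0.169, 0.03, -0.001, -0.002, 0.338, 0.045, -0.002, -0.003, 0.507, 0.06, -0.003, -0.004, 0.676, 0.06, -0.003, -0.004, 0.676, 0.06, -0.003, -0.004, 0.676]
end [ 0.5331 -0.2449  0.086  -0.19  ] start [ 0.4034 -0.323  -0.0128  1.4997]
```

Call:
{"fn": "step_arm", "kwargs": {"series": [0, 0, -0.045, 0, 0, 0, -0.09, 0, 0.009, 0.012, -0.091, 0.169, 0.017, 0.025, -0.092, 0.338, 0.026, 0.037, -0.093, 0.507, 0.034, 0.05, -0.094, 0.676, 0.043, 0.062, -0.095, 0.845, 0.052, 0.075, -0.096, 1.014]}}

```text
time: 29.48
tool_pos: [0.4807, -0.275, 0.0814]
tcp_rot: [-3.05, -0.747, 0.002]
wrist_force: [-0.8, -0.2, -0.7]
width: 0.408
grip_force: 61.6
```

Call:
{"fn": "step_arm", "kwargs": {"series": [0.015, -0.001, -0.001, 0.169, 0.03, -0.001, -0.002, 0.338, 0.045, -0.002, -0.003, 0.507, 0.06, -0.003, -0.004, 0.676, 0.06, -0.003, -0.004, 0.676, 0.06, -0.003, -0.004, 0.676, 0.06, -0.003, -0.004, 0.676, 0.06, -0.003, -0.004, 0.676]}}

```text
time: 30.48
tool_pos: [0.5324, -0.2454, 0.0863]
tcp_rot: [-3.127, 0.298, 0.0]
wrist_force: [-0.9, 0.2, -0.8]
width: 0.41
grip_force: 61.6
```

Call:
{"fn": "step_arm", "kwargs": {"series": [0, 0, 0, 0, 0, 0, 0, 0, 0, 0, 0, 0, 0, 0, 0, 0, 0, 0, 0, 0, 0, 0, 0, 0, 0, 0, 0, 0, 0, 0, 0, 0]}}

```text
time: 31.48
tool_pos: [0.5328, -0.2451, 0.0864]
tcp_rot: [-3.127, 0.298, 0.0]
wrist_force: [-0.2, -0.3, -1.6]
width: 0.408
grip_force: 61.6
```

```bash
python3 - <<'E'
from h import *
s=pose();st=monitor.read_state();print(s,st["width"],st["grip_force"])
q=viewer.read_camera("top");p=viewer.read_camera("scene")
print("label",[(at(c,d["point"],.12)[:2],d["score"]) for c in(p,q) for d in viewer.spot_point(c,"label")])
print("scanner",[(at(c,d["point"],.104)[:2],d["score"]) for c in(p,q) for d in viewer.spot_point(c,"scanner")])
print("window",[(at(c,d["point"],.12)[:2],d["score"]) for c in(p,q) for d in viewer.spot_point(c,"scan_window")])
a=np.array(p["image"])[130:230,290:400,::-1];b=np.array(q["image"])[140:240,310:420,::-1]
cv2.imwrite("pics/c1.png",cv2.resize(np.hstack([a,b]),None,fx=3.6,fy=3.6,interpolation=cv2.INTER_CUBIC))
E
```

```text
[ 0.53284327 -0.24511604  0.086357   -0.19020614] 0.40826832357323195 61.61890268325806
label [(array([ 0.69294976, -0.27600009]), 0.73), (array([ 0.69760156, -0.2778113 ]), 0.79)]
scanner [(array([ 0.70042846, -0.27512216]), 0.5), (array([ 0.53459355, -0.2447819 ]), 0.5)]
window [(array([ 0.48398886, -0.35384271]), 0.38), (array([ 0.60331368, -0.2499378 ]), 0.49)]
```

View pics/c1.png

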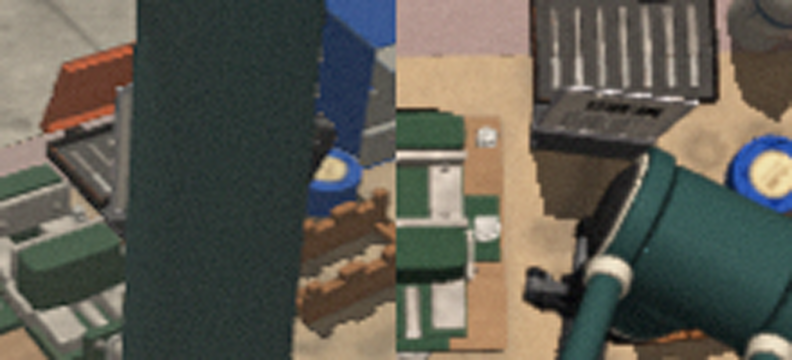

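Scan geometry computes as label 166 mm ahead, 1 mm sideways, 16 mm up, so it is within limits; the views show the card face squarely ahead at (615,105). I'll hold again with small side offsets for margin, then return along the same path.

Call:
{"fn": "step_arm", "kwargs": {"series": [0, 0.006, 0, 0, 0, 0.006, 0, 0, 0, 0.006, 0, 0, 0, 0.006, 0, 0, 0, 0.006, 0, 0, 0, 0.006, 0, 0, 0, 0.006, 0, 0, 0, 0.006, 0, 0]}}

```text
time: 32.88
tool_pos: [0.5317, -0.251, 0.0864]
tcp_rot: [-3.127, 0.298, 0.0]
wrist_force: [-0.1, -0.4, -2.0]
width: 0.407
grip_force: 61.6
```

Call:
{"fn": "step_arm", "kwargs": {"series": [0, -0.012, 0, 0, 0, -0.012, 0, 0, 0, -0.012, 0, 0, 0, -0.012, 0, 0, 0, -0.012, 0, 0, 0, -0.012, 0, 0, 0, -0.012, 0, 0, 0, -0.006, 0, 0]}}

```text
time: 33.88
tool_pos: [0.5328, -0.2451, 0.0863]
tcp_rot: [-3.127, 0.298, 0.0]
wrist_force: [0.4, 0.1, -0.3]
width: 0.406
grip_force: 61.7
```

```bash
python3 - <<'E'
from h import *
s=pose();st=monitor.read_state();print(s,st["width"],st["grip_force"])
plan([(.403,-.322,.086,1.5),(.403,-.322,-.013,1.5,6)],start=(.533,-.245,.086,-.19))
E
```

```text
[ 0.5328212  -0.24508103  0.08632749 -0.18969916] 0.4061737945631081 61.65215492248535
[-0.011, 0.01, 0.0, -0.169, -0.023, 0.02, 0.0, -0.338, -0.034, 0.03, 0.0, -0.507, -0.045, 0.04, 0.0, -0.676, -0.057, 0.05, 0.0, -0.845, -0.068, 0.06, 0.0, -1.014, -0.079, 0.07, 0.0, -1.183, -0.09, 0.08, 0.0, -1.352]
[-0.012, -0.009, 0.0, -0.169, -0.024, -0.018, 0.0, -0.338, -0.024, -0.018, 0.017, -0.338, -0.024, -0.018, 0.033, -0.338, -0.024, -0.018, 0.049, -0.338, -0.024, -0.018, 0.066, -0.338, -0.024, -0.018, 0.082, -0.338, -0.024, -0.018, 0.099, -0.338]
[0.0, 0.0, 0.0, 0.0, 0.0, 0.0, 0.0, 0.0]
end [ 0.403 -0.322 -0.013  1.5  ] start [ 0.5328 -0.2451  0.0863 -0.1897]
```

Call:
{"fn": "step_arm", "kwargs": {"series": [-0.011, 0.01, 0, -0.169, -0.023, 0.02, 0, -0.338, -0.034, 0.03, 0, -0.507, -0.045, 0.04, 0, -0.676, -0.057, 0.05, 0, -0.845, -0.068, 0.06, 0, -1.014, -0.079, 0.07, 0, -1.183, -0.09, 0.08, 0, -1.352]}}

```text
time: 34.88
tool_pos: [0.4288, -0.3073, 0.0865]
tcp_rot: [2.621, 1.731, -0.0]
wrist_force: [0.2, -0.2, -1.9]
width: 0.408
grip_force: 61.9
```

Call:
{"fn": "step_arm", "kwargs": {"series": [-0.012, -0.009, 0, -0.169, -0.024, -0.018, 0, -0.338, -0.024, -0.018, 0.017, -0.338, -0.024, -0.018, 0.033, -0.338, -0.024, -0.018, 0.049, -0.338, -0.024, -0.018, 0.066, -0.338, -0.024, -0.018, 0.082, -0.338, -0.024, -0.018, 0.093, -0.338]}}

```text
time: 35.88
tool_pos: [0.4029, -0.321, -0.0081]
tcp_rot: [-2.298, -2.14, 0.0]
wrist_force: [0.4, 0.2, -0.8]
width: 0.408
grip_force: 61.8
```

Call:
{"fn": "step_arm", "kwargs": {"series": [0, 0, 0.003, 0, 0, 0, 0.006, 0, 0, 0, 0.006, 0, 0, 0, 0.006, 0]}}

```text
time: 36.38
tool_pos: [0.4037, -0.3219, -0.0121]
tcp_rot: [2.298, 2.14, 0.0]
wrist_force: [-0.2, -1.0, -1.0]
width: 0.407
grip_force: 61.8
```

Call:
{"fn": "step_arm", "kwargs": {"series": [0, 0, 0, 0, 0, 0, 0, 0, 0, 0, 0, 0, 0, 0, 0, 0], "gripper": 1}}

```text
time: 36.88
tool_pos: [0.4034, -0.3216, -0.0125]
tcp_rot: [2.299, 2.141, 0.0]
wrist_force: [-0.3, 0.9, 0.4]
width: 0.998
grip_force: 0.0
```

Call:
{"fn": "step_arm", "kwargs": {"series": [0, 0, -0.03, 0, 0, 0, -0.08, 0, 0, 0, -0.13, 0, 0, 0, -0.14, 0, 0, 0, -0.14, 0]}}

```text
time: 37.5
tool_pos: [0.4036, -0.3218, 0.1279]
tcp_rot: [2.298, 2.14, 0.0]
wrist_force: [-0.2, -0.0, -0.7]
width: 1.001
grip_force: 0.0
```

```bash
python3 - <<'E'
from h import *
print(pose())
a=np.radians(12.5)
plan([(.45,-.1,.12,.8),(.431,.096,.09,a)],start=(.403,-.322,.127,1.5),hold=1)
E
```

```text
[ 0.40362487 -0.32179155  0.12792493  1.49985953]
[0.045, 0.006, 0.001, 0.14, 0.09, 0.012, 0.003, 0.28, 0.135, 0.019, 0.004, 0.42, 0.18, 0.025, 0.006, 0.56, 0.225, 0.031, 0.007, 0.7, 0.273, 0.023, 0.015, 0.845, 0.322, 0.015, 0.022, 0.991, 0.37, 0.007, 0.029, 1.136]
[0.013, -0.047, 0.008, 0.145, 0.013, -0.047, 0.008, 0.145]
end [0.431  0.096  0.09   0.2182] start [ 0.4036 -0.3218  0.1279  1.4999]
```

Call:
{"fn": "step_arm", "kwargs": {"series": [0.045, 0.006, 0, 0.14, 0.09, 0.012, 0, 0.28, 0.135, 0.019, 0, 0.42, 0.18, 0.025, 0.006, 0.56, 0.225, 0.031, 0.007, 0.7, 0.273, 0.023, 0.015, 0.845, 0.322, 0.015, 0.022, 0.991, 0.37, 0.007, 0.029, 1.136]}}

```text
time: 38.5
tool_pos: [0.4341, 0.0484, 0.0956]
tcp_rot: [-3.091, -0.561, 0.007]
wrist_force: [1.4, 0.8, 0.4]
width: 1.002
grip_force: 0.0
```

Call:
{"fn": "step_arm", "kwargs": {"series": [0.013, -0.047, 0.008, 0.145, 0.013, -0.047, 0.008, 0.145, 0.013, -0.047, 0.008, 0.145]}}

```text
time: 38.88
tool_pos: [0.4305, 0.0952, 0.0887]
tcp_rot: [3.122, 0.347, -0.005]
wrist_force: [0.9, 0.2, 0.8]
width: 0.998
grip_force: 0.0
```

```bash
cat > rk.py <<'E'
from h import *
from scipy.optimize import minimize
print(pose());q=viewer.read_camera("top");p=viewer.read_camera("scene")
roi={0:(355,190,440,250),1:(370,175,435,230)};ms=[]
for i,c in enumerate((q,p)):
    hsv=cv2.cvtColor(np.array(c["image"]),cv2.COLOR_RGB2HSV);m=cv2.inRange(hsv,np.array((4,125,50)),np.array((14,255,210)))
    k=np.zeros_like(m);r=roi[i];k[r[1]:r[3],r[0]:r[2]]=255;ms.append((m&k)>0);print("mask",ms[-1].sum())
def pred(c,x):
    m=np.zeros((420*4,560*4),np.uint8);C,S=np.cos(x[2]),np.sin(x[2])
    for rx in(-.034,.034):
        h=np.array([proj(c,(x[0]+C*(rx+a)-S*b,x[1]+S*(rx+a)+C*b,z)) for a in(-.006,.006) for b in(-.077,.077) for z in(0,.037)])
        cv2.fillConvexPoly(m,cv2.convexHull((h*4).astype(np.int32)),255)
    return cv2.resize(m,(560,420),interpolation=cv2.INTER_AREA)/255.
for use in((0,),(0,1)):
    f=lambda x:sum(np.abs(pred((q,p)[i],x)-ms[i]).sum() for i in use)
    r=minimize(f,[.5545,-.375,.09],method="Nelder-Mead",options=dict(initial_simplex=[[.5545,-.375,.09],[.562,-.375,.09],[.5545,-.367,.09],[.5545,-.375,.15]]));print(use,r.x,r.fun)
print("pale",rects(q,*PALE,.014,60,600,(190,225,290,290)),"scene",rects(p,*PALE,.014,60,900,(210,260,310,310)))
print("scanner",[(at(c,d["point"],.004)[:2],d["score"]) for c in(p,q) for d in viewer.spot_point(c,"scanner")],[(at(c,d["point"],.088)[:2],d["score"]) for c in(p,q) for d in viewer.spot_point(c,"hammer_knob")])
E
python3 rk.py
```

```text
[0.43048429 0.09521748 0.08867068 0.22122448]
mask 635
mask 15
(0,) [ 0.55488252 -0.38175455  0.08948991] 280.8588235294117
(0, 1) [ 0.55575421 -0.38548112  0.11046208] 1142.6588235294118
pale [] scene [(0.4358, 0.1708, 0.109, 0.013, -14.8), (0.4294, 0.0947, 0.109, 0.013, 9.8)]
scanner [(array([ 0.58329561, -0.35053479]), 0.31), (array([ 0.40143007, -0.31524055]), 0.95), (array([ 0.65118352, -0.40664304]), 0.48)] [(array([0.69153858, 0.08684499]), 0.76), (array([0.6880659 , 0.09599894]), 0.73), (array([ 0.67801086, -0.26057645]), 0.45), (array([ 0.40412678, -0.29705168]), 0.37)]
```

Call:
{"fn": "step_arm", "kwargs": {"series": [0, 0, 0.025, 0.02, 0, 0, 0.05, 0.02, 0, 0, 0.075, 0.02, 0, 0, 0.1, 0.02, 0, 0, 0.112, 0.02, 0, 0, 0.112, 0.02, 0, 0, 0.112, 0.02]}}

```text
time: 40.05
tool_pos: [0.433, 0.0956, -0.0207]
tcp_rot: [-3.126, -0.311, -0.002]
wrist_force: [0.5, 0.2, 0.7]
width: 1.001
grip_force: 0.0
```

Call:
{"fn": "step_arm", "kwargs": {"series": [0, 0, 0, 0, 0, 0, 0, 0, 0, 0, 0, 0, 0, 0, 0, 0, 0, 0, 0, 0, 0, 0, 0, 0], "gripper": 0, "newtons": 50}}

```text
time: 40.8
tool_pos: [0.4323, 0.0957, -0.0213]
tcp_rot: [-3.126, -0.312, -0.001]
wrist_force: [-1.2, -1.0, 4.4]
width: 0.143
grip_force: 50.4
```

```bash
python3 - <<'E'
from h import *
print(pose());q=viewer.read_camera("top")
im=np.array(q["image"]);hsv=cv2.cvtColor(im,cv2.COLOR_RGB2HSV)
m=cv2.inRange(hsv,np.array((4,125,50)),np.array((14,255,210)))>0
for r in range(202,240): print(r,"".join("#" if m[r,c] else ("+" if im[r,c].sum()<200 else ".") for c in range(366,436)))
for nm,b in(("n0",.05),("n2",-.05)):
  for c in((.555,-.375),(.555,-.382)): print(nm,proj(q,(c[0]-.0885*b,c[1]+.996*b,.042)))
# corners of far top edges for the model
for c in((.555,-.375),(.555,-.382)): print([proj(q,(c[0]+.996*a-.089*b,c[1]+.089*a+.996*b,.042)).round(1) for a,b in((.04,.077),(.04,-.077),(-.04,-.077),(-.04,.077))])
E
```

```text
[ 0.43231329  0.0957047  -0.02128391  0.19888783]
202 .........+.+.+++++......................++++++++++++++................
203 ...............+.........................++++++++++++.................
204 ...........................................++++++.....................
205 ............................................++++........##............
206 ...........................................###..##########............
207 .....................................######################...........
208 .........................#################################............
209 ................#.####################################+#..............
210 ..........##############################################..............
211 ........################################+#++++++++#####...............
212 .......#+########################+++++.+++..++++++#####...............
213 .......################++++++++++++++....+.+++++++######..............
214 .......+#######+++++++++++++++.++++.++++++.+++++++######..............
215 ........#######+++..+++++++++++++++++.+++++.......######..............

[... 1409 characters left out ...]
+..............
235 ..........########+#+++.+++++++++++++++++++++++++.++....++............
236 ...........+.+..++++++...+..+++.++++++++.+++++.........+++............
237 ...........++++++++.++.+.....+.++++...++++++++........................
238 ............++++.+++++++.+++.++........++.............................
239 ............+++++.......+.+++.........................................
n0 [384.19135824 221.64407124]
n0 [386.45631104 221.61703431]
n2 [416.29925451 218.4176644 ]
n2 [418.56652248 218.39041434]
[array([373.9, 209.8]), array([423.1, 204.8]), array([426.8, 230.3]), array([377.2, 235.4])]
[array([376.1, 209.8]), array([425.4, 204.8]), array([429.1, 230.3]), array([379.5, 235.3])]
```

```bash
python3 - <<'E'
from h import *
plan([(.432,.096,.11,.198),(.44,-.25,.12,.12),(.555,-.38,.10,.089),(.555,-.38,.045,.089)],start=(.432,.096,-.022,.198),hold=2)
E
```

```text
[0.0, 0.0, -0.044, 0.0, 0.0, 0.0, -0.088, 0.0, 0.0, 0.0, -0.132, 0.0, -0.009, 0.049, -0.133, 0.011, -0.017, 0.097, -0.135, 0.022, -0.026, 0.146, -0.136, 0.033, -0.034, 0.195, -0.138, 0.045, -0.043, 0.243, -0.139, 0.056]
[-0.006, 0.049, -0.001, 0.011, -0.012, 0.098, -0.003, 0.022, 0.012, 0.134, 0.002, 0.03, 0.036, 0.171, 0.007, 0.038, 0.06, 0.207, 0.012, 0.046, 0.084, 0.243, 0.017, 0.053, 0.084, 0.243, 0.045, 0.053, 0.084, 0.243, 0.072, 0.053]
[0.0, 0.0, 0.0, 0.0, 0.0, 0.0, 0.0, 0.0]
end [ 0.555 -0.38   0.045  0.089] start [ 0.4323  0.0957 -0.0213  0.1988]
```

Call:
{"fn": "step_arm", "kwargs": {"series": [0, 0, -0.044, 0, 0, 0, -0.088, 0, 0, 0, -0.132, 0, -0.009, 0.049, -0.133, 0.011, -0.017, 0.097, -0.135, 0.022, -0.026, 0.146, -0.136, 0.033, -0.034, 0.195, -0.138, 0.045, -0.043, 0.243, -0.139, 0.056]}}

```text
time: 41.85
tool_pos: [0.4374, -0.1526, 0.1171]
tcp_rot: [-3.134, -0.223, 0.0]
wrist_force: [0.9, 0.1, -0.3]
width: 0.148
grip_force: 49.9
```

Call:
{"fn": "step_arm", "kwargs": {"series": [-0.006, 0.049, -0.001, 0.011, -0.012, 0.098, -0.003, 0.022, 0.012, 0.134, 0.002, 0.03, 0.036, 0.171, 0.007, 0.038, 0.06, 0.207, 0.012, 0.046, 0.084, 0.243, 0.017, 0.053, 0.084, 0.243, 0.017, 0.053, 0.084, 0.243, 0.045, 0.053]}}

```text
time: 42.85
tool_pos: [0.557, -0.3808, 0.074]
tcp_rot: [3.136, 0.141, 0.005]
wrist_force: [0.3, -1.1, -0.5]
width: 0.143
grip_force: 49.9
```

```bash
python3 - <<'E'
from h import *
st=monitor.read_state();print(pose(),st["width"],st["grip_force"]);q=viewer.read_camera("top");p=viewer.read_camera("scene")
# stick bottom now ~ rep z +.022 ; top +.014
s=pose();zt=s[2]+.021+.014
print("held",rects(q,*PALE,zt,10,900,(355,185,445,250)),rects(p,*PALE,zt,10,900,(360,160,440,240)))
print("rack nets",[(l,at(c,d["point"],z)[:2],round(d["score"],2)) for l,z in(("rack",0),("rack_notch1",.039)) for c in(p,q) for d in viewer.spot_point(c,l)])
print("pale",rects(q,*PALE,.014,60,600,(190,225,290,290)))
E
```

```text
[ 0.55701867 -0.38080913  0.07398608  0.08957268] 0.14254266658631723 49.91775155067444
held [(0.4861, -0.2297, 0.051, 0.022, 24.8), (0.5231, -0.4621, 0.044, 0.033, 86.9), (0.5396, -0.2686, 0.071, 0.022, 17.2), (0.5936, -0.3761, 0.03, 0.012, -2.8), (0.6415, -0.4043, 0.03, 0.012, -40.2)] []
rack nets [('rack', array([ 0.5660043 , -0.38163954]), 0.77), ('rack', array([ 0.63577534, -0.46563425]), 0.18), ('rack', array([ 0.55211543, -0.36671362]), 0.72), ('rack_notch1', array([ 0.539421  , -0.30925067]), 0.72), ('rack_notch1', array([ 0.56022915, -0.41919159]), 0.69), ('rack_notch1', array([ 0.55133448, -0.37322482]), 0.58), ('rack_notch1', array([ 0.56446865, -0.32376494]), 0.9), ('rack_notch1', array([ 0.55823258, -0.37370818]), 0.79), ('rack_notch1', array([ 0.56666301, -0.42615344]), 0.54)]
pale [(0.4499, 0.2189, 0.112, 0.11, 75.4), (0.5243, 0.1366, 0.048, 0.048, 89.3), (0.5339, 0.2701, 0.032, 0.029, 0.7)]
```

Call:
{"fn": "step_arm", "kwargs": {"series": [0, -0.003, 0.02, 0, 0, -0.003, 0.035, 0, 0, -0.003, 0.045, 0, 0, -0.003, 0.053, 0, 0, -0.003, 0.059, 0, 0, -0.003, 0.059, 0, 0, -0.003, 0.059, 0]}}

```text
time: 44.02
tool_pos: [0.5556, -0.377, 0.0138]
tcp_rot: [3.138, 0.141, 0.001]
wrist_force: [0.1, 0.7, -1.1]
width: 0.142
grip_force: 49.9
```

It is in the notch without contact. Lower and release.

Call:
{"fn": "step_arm", "kwargs": {"series": [0, 0, 0.002, 0, 0, 0, 0.004, 0, 0, 0, 0.004, 0]}}

```text
time: 44.4
tool_pos: [0.5557, -0.377, 0.0107]
tcp_rot: [3.138, 0.141, 0.001]
wrist_force: [-1.8, 1.3, 6.3]
width: 0.141
grip_force: 50.6
```

Call:
{"fn": "step_arm", "kwargs": {"series": [0, 0, 0, 0, 0, 0, 0, 0, 0, 0, 0, 0, 0, 0, 0, 0], "gripper": 0.45}}

```text
time: 44.9
tool_pos: [0.5551, -0.3766, 0.0092]
tcp_rot: [-3.138, -0.141, 0.0]
wrist_force: [-0.3, -0.4, 0.5]
width: 0.447
grip_force: 0.0
```

Call:
{"fn": "step_arm", "kwargs": {"series": [0, 0, -0.02, 0, 0, 0, -0.06, 0, 0, 0, -0.11, 0, 0, 0, -0.11, 0]}}

```text
time: 45.4
tool_pos: [0.5593, -0.3797, 0.1276]
tcp_rot: [3.13, 0.141, 0.016]
wrist_force: [0.0, -0.4, 0.2]
width: 0.453
grip_force: 0.0
```

```bash
python3 - <<'E'
from h import *
print(pose());q=viewer.read_camera("top");p=viewer.read_camera("scene")
print("B scene",rects(p,*PALE,.014,60,900,(210,255,310,315)),"B top",rects(q,(10,85,225),(22,255,255),.014,60,600,(190,235,290,290)))
print([(at(c,d["point"],.007)[:2],round(d["score"],2)) for c in(p,q) for d in viewer.spot_point(c,"stick_1")])
plan([(.44,-.25,.12,.0),(.436,.171,.09,-.257)],hold=2)
E
```

```text
[ 0.55934551 -0.37967666  0.12763496  0.08990316]
B scene [(0.4349, 0.1709, 0.107, 0.012, -14.3)] B top [(0.4363, 0.1712, 0.107, 0.012, -14.7)]
[(array([ 0.5723228 , -0.40247663]), 0.72), (array([0.43592412, 0.16197963]), 0.43), (array([0.45633686, 0.43140814]), 0.41), (array([ 0.56305043, -0.38594517]), 0.68), (array([0.45824175, 0.43988247]), 0.57), (array([0.43917859, 0.16744717]), 0.5)]
[-0.026, -0.034, 0.0, 0.022, -0.051, -0.068, -0.001, 0.045, -0.077, -0.102, -0.001, 0.067, -0.103, -0.136, -0.001, 0.09, -0.098, -0.188, 0.002, 0.122, -0.094, -0.241, 0.006, 0.154, -0.09, -0.293, 0.01, 0.186, -0.086, -0.346, 0.014, 0.218]
[-0.007, -0.052, 0.004, 0.032, -0.014, -0.104, 0.007, 0.064, -0.022, -0.156, 0.011, 0.096, -0.029, -0.209, 0.015, 0.129, -0.029, -0.209, 0.015, 0.129, -0.029, -0.209, 0.015, 0.129]
end [ 0.436  0.171  0.09  -0.257] start [ 0.5545 -0.3761  0.1186  0.0898]
```

Call:
{"fn": "step_arm", "kwargs": {"series": [-0.026, -0.034, 0, 0.022, -0.051, -0.068, 0, 0.045, -0.077, -0.102, 0, 0.067, -0.103, -0.136, 0, 0.09, -0.098, -0.188, 0.002, 0.122, -0.094, -0.241, 0.006, 0.154, -0.09, -0.293, 0.01, 0.186, -0.086, -0.346, 0.014, 0.218], "gripper": 1}}

```text
time: 46.6
tool_pos: [0.4369, -0.0381, 0.1039]
tcp_rot: [-3.135, 0.204, 0.004]
wrist_force: [0.3, 0.4, 0.9]
width: 0.997
grip_force: 0.0
```

Call:
{"fn": "step_arm", "kwargs": {"series": [-0.007, -0.052, 0.004, 0.032, -0.014, -0.104, 0.007, 0.064, -0.022, -0.156, 0.011, 0.096, -0.029, -0.209, 0.015, 0.129, -0.029, -0.209, 0.015, 0.129, -0.029, -0.209, 0.015, 0.129]}}

```text
time: 47.35
tool_pos: [0.4353, 0.1706, 0.0891]
tcp_rot: [3.114, -0.4, -0.004]
wrist_force: [0.4, 0.4, -1.2]
width: 1.005
grip_force: 0.0
```

```bash
python3 - <<'E'
from h import *
print(pose());q=viewer.read_camera("top");p=viewer.read_camera("scene")
print("B scene",rects(p,*PALE,.014,60,900,(210,255,310,315)))
print("rack stick top",rects(q,*PALE,.046,20,900,(355,185,445,250)),"scene",rects(p,*PALE,.046,20,900,(360,170,440,235)))
E
```

```text
[ 0.43529     0.17061973  0.08913821 -0.25571782]
B scene [(0.4358, 0.1706, 0.109, 0.013, -14.8)]
rack stick top [(0.5534, -0.3758, 0.109, 0.013, 5.4)] scene []
```

Stick 1 lies in the middle notch (0.553, −0.376, 5.4°). Grip the second.

Call:
{"fn": "step_arm", "kwargs": {"series": [0, 0, 0.025, 0, 0, 0, 0.05, 0, 0, 0, 0.075, 0, 0, 0, 0.1, 0, 0, 0, 0.112, 0, 0, 0, 0.112, 0, 0, 0, 0.112, 0]}}

```text
time: 48.32
tool_pos: [0.4375, 0.1711, -0.0207]
tcp_rot: [-3.115, 0.404, -0.002]
wrist_force: [0.7, 0.8, 0.2]
width: 1.0
grip_force: 0.0
```

Call:
{"fn": "step_arm", "kwargs": {"series": [0, 0, 0, 0, 0, 0, 0, 0, 0, 0, 0, 0, 0, 0, 0, 0, 0, 0, 0, 0, 0, 0, 0, 0], "gripper": 0, "newtons": 50}}

```text
time: 49.08
tool_pos: [0.4369, 0.1714, -0.0213]
tcp_rot: [-3.115, 0.403, -0.001]
wrist_force: [-0.1, 0.6, 3.5]
width: 0.146
grip_force: 50.6
```

```bash
python3 - <<'E'
from h import *
print(pose(),monitor.read_state()["width"])
n=(.5505,-.326)
plan([(.436,.171,.11,-.257),(.44,-.2,.12,-.05),(*n,.10,.092),(*n,.075,.092)],start=(.436,.171,-.022,-.257),hold=1)
E
```

```text
[ 0.43688599  0.1713961  -0.02127262 -0.2571773 ] 0.14551674297249304
[0.0, 0.0, -0.044, 0.0, 0.0, 0.0, -0.088, 0.0, 0.0, 0.0, -0.132, 0.0, 0.014, 0.051, -0.133, -0.03, 0.028, 0.102, -0.135, -0.059, 0.042, 0.153, -0.136, -0.089, 0.056, 0.204, -0.138, -0.118, 0.07, 0.256, -0.139, -0.148]
[0.006, 0.053, -0.001, -0.03, 0.013, 0.105, -0.003, -0.059, 0.044, 0.134, 0.002, -0.095, 0.074, 0.162, 0.007, -0.13, 0.105, 0.19, 0.012, -0.166, 0.136, 0.218, 0.017, -0.201, 0.136, 0.218, 0.042, -0.201, 0.136, 0.218, 0.042, -0.201]
end [ 0.5505 -0.326   0.075   0.092 ] start [ 0.4369  0.1714 -0.0213 -0.2572]
```

Call:
{"fn": "step_arm", "kwargs": {"series": [0, 0, -0.044, 0, 0, 0, -0.088, 0, 0, 0, -0.132, 0, 0.014, 0.051, -0.133, -0.03, 0.028, 0.102, -0.135, -0.059, 0.042, 0.153, -0.136, -0.089, 0.056, 0.204, -0.138, -0.118, 0.07, 0.256, -0.139, -0.148]}}

```text
time: 50.08
tool_pos: [0.4387, -0.0958, 0.1172]
tcp_rot: [-3.137, 0.17, -0.0]
wrist_force: [0.5, -0.3, 0.5]
width: 0.151
grip_force: 50.1
```

Call:
{"fn": "step_arm", "kwargs": {"series": [0.006, 0.053, -0.001, -0.03, 0.013, 0.105, -0.003, -0.059, 0.044, 0.134, 0.002, -0.095, 0.074, 0.162, 0.007, -0.13, 0.105, 0.19, 0.012, -0.166, 0.136, 0.218, 0.017, -0.201, 0.136, 0.218, 0.042, -0.201, 0.136, 0.218, 0.042, -0.201]}}

```text
time: 51.08
tool_pos: [0.5482, -0.3245, 0.072]
tcp_rot: [-3.134, -0.143, 0.009]
wrist_force: [-0.4, 0.2, -1.1]
width: 0.14
grip_force: 50.1
```

Call:
{"fn": "step_arm", "kwargs": {"series": [0, 0, 0.02, 0, 0, 0, 0.035, 0, 0, 0, 0.045, 0, 0, 0, 0.052, 0, 0, 0, 0.057, 0, 0, 0, 0.062, 0, 0, 0, 0.062, 0]}}

```text
time: 51.95
tool_pos: [0.5506, -0.326, 0.0132]
tcp_rot: [3.138, 0.144, 0.0]
wrist_force: [0.6, -1.1, -0.4]
width: 0.141
grip_force: 50.0
```

Call:
{"fn": "step_arm", "kwargs": {"series": [0, 0, 0.002, 0, 0, 0, 0.004, 0, 0, 0, 0.004, 0]}}

```text
time: 52.32
tool_pos: [0.5509, -0.326, 0.0107]
tcp_rot: [3.138, 0.144, 0.001]
wrist_force: [-2.1, 0.0, 6.2]
width: 0.145
grip_force: 50.8
```

Call:
{"fn": "step_arm", "kwargs": {"series": [0, 0, 0, 0, 0, 0, 0, 0, 0, 0, 0, 0], "gripper": 0.35}}

```text
time: 52.7
tool_pos: [0.5503, -0.3254, 0.009]
tcp_rot: [-3.138, -0.144, 0.001]
wrist_force: [-0.0, 0.7, 0.5]
width: 0.351
grip_force: 0.0
```

Call:
{"fn": "step_arm", "kwargs": {"series": [0, 0, -0.02, 0, 0, 0, -0.06, 0, 0, 0, -0.11, 0, -0.06, 0.02, -0.14, 0, -0.12, 0.04, -0.16, 0, -0.12, -0.02, -0.16, 0, -0.12, -0.08, -0.16, 0, -0.12, -0.14, -0.16, 0]}}

```text
time: 53.7
tool_pos: [0.418, -0.1965, 0.1712]
tcp_rot: [3.137, 0.14, 0.004]
wrist_force: [1.1, -0.1, -0.1]
width: 0.351
grip_force: 0.0
```

Call:
{"fn": "step_arm", "kwargs": {"series": [0, -0.06, 0, 0, 0, -0.12, 0, 0, 0, -0.18, 0, 0, 0, -0.18, 0, 0, 0, -0.18, 0, 0]}}

```text
time: 54.32
tool_pos: [0.4022, -0.0181, 0.1705]
tcp_rot: [3.137, 0.147, 0.003]
wrist_force: [0.8, -0.3, -0.2]
width: 0.347
grip_force: 0.0
```

```bash
python3 - <<'E'
from h import *
print(pose(),monitor.read_state()["time"]);q=viewer.read_camera("top");p=viewer.read_camera("scene")
for c,n,r1,r2,r3 in((q,"top",(355,185,445,250),(195,185,235,250),(150,225,300,295)),(p,"scene",(360,165,445,240),(190,220,260,285),(130,255,330,330))):
    print(n,"rack",rects(c,*PALE,.046,20,900,r1),"dark",rects(c,(0,105,15),(18,255,110),.044,30,900,r2),"table pale",rects(c,*PALE,.014,40,700,r3))
print("scanner",[(at(c,d["point"],.004)[:2],round(d["score"],2)) for c in(p,q) for d in viewer.spot_point(c,"scanner")])
print("pad",[(at(c,d["point"],.0)[:2],round(d["score"],2)) for c in(p,q) for d in viewer.spot_point(c,"pad")])
print("knob",[(at(c,d["point"],.088)[:2],round(d["score"],2)) for c in(p,q) for d in viewer.spot_point(c,"hammer_knob")])
for l in("stick_1","calliper","wax_tin","tape_measure"): print(l,[(at(q,d["point"],.007)[:2],round(d["score"],2)) for d in viewer.spot_point(q,l)])
# scanner body orientation: grey non-dark blob inside pad
im=np.array(q["image"]);g=cv2.cvtColor(im,cv2.COLOR_RGB2HSV);
print("scanner body",rects(q,(40,10,85),(140,140,200),.036,100,3000,(345,250,420,292)))
E
```

```text
[ 0.40221003 -0.01813687  0.17050903  0.0934359 ] 54.325
top rack [(0.5495, -0.3251, 0.107, 0.013, 4.7), (0.5534, -0.376, 0.109, 0.013, 4.9)] dark [(0.576, 0.1988, 0.11, 0.015, 7.1)] table pale []
scene rack [(0.5644, -0.3231, 0.08, 0.014, 6.3)] dark [(0.5747, 0.2015, 0.105, 0.013, 4.8)] table pale []
scanner [(array([ 0.39799698, -0.31541458]), 0.85)]
pad [(array([ 0.40374668, -0.32574227]), 0.79), (array([0.70602719, 0.09721296]), 0.37)]
knob [(array([0.67406519, 0.09458054]), 0.8), (array([0.68002961, 0.09632071]), 0.83)]
stick_1 [(array([ 0.55922696, -0.3841792 ]), 0.67), (array([ 0.56401814, -0.33259851]), 0.51), (array([0.44751501, 0.44212722]), 0.49)]
calliper []
wax_tin [(array([ 0.64852468, -0.42065298]), 0.84)]
tape_measure [(array([0.59790289, 0.43127423]), 0.77)]
scanner body []
```

Everything is in place: both spares are in notches, the dark stick is flush, the hammer is hooked and the scanner is on its pad. Handing in.

```bash
python3 -c "
from h import *
print(job.finish_job())"
```

```text
the job is handed in; nothing more can be done
None
```

The job is handed in at about 54 s of the 210 s allowed, with no verdict returned: hammer cocked, dark stick flush in the seat, barcode scan held, scanner back on its pad, and both spare sticks found in the rack, all by my own measurements.

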